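Unstack the kit at the microscope bench

ROBOT

A 7-joint arm with a two-finger parallel gripper is mounted at the origin on the work surface. World frame = base frame: x ahead of the robot, y to its left, z up, the work surface at z = 0. Lengths are in m, angles in rad, forces in N, time in s.
With the tool pointing down it reaches from about 0.4 to 0.875 m from the base axis. Payload 4.4 kg.
Tool frame: the origin (TCP) lies midway between the tips of the shut fingers; the grasp point (between the pads) lies 19 mm behind it (bot.grip_point_offset is the distance from the TCP to the grasp point, in m); z points along the fingers, y is the direction in which the jaws open and shut (so a half turn about z gives the same grasp; the last joint's range is limited). The gripper opens to 85 mm and grips with 20 to 120 N. Pads are 22 mm wide; open, the fingers measure 114 mm over their backs; the gripper's body (76 mm by 85 mm) begins 54 mm behind the grasp point. The pads swing forward as they close: fully open they stand 13 mm farther back than shut.
Start: joints at [-1.318, 0.628, 0.038, 1.517, -0.027, 0.996, -0.02], TCP at [0.204, 0.617, 0.231] pointing down, gripper open.
Joint ranges: [-3.06, 3.06], [-0.37, 2.12], [-1.25, 1.32], [0.18, 2.47], [-1.1, 4.24], [0.23, 1.98], [-2.94, 2.94]. Speed limits (rad/s): [2.57, 2.57, 3.14, 3.14, 3.14, 3.14, 3.14].

INTERFACE

Orientations are given as a unit quaternion [w, x, y, z].
In Python, from rig import bot gives the robot as it stands.
- The arm moves only by the tool servo_tool, never from a script. Its argument "deltas" is one flat list of numbers, 7 for each row, row after row: the shift along the tool's x, y, z scaled (see below), then the turn, a rotation vector about the tool's x, y, z scaled (see below), then the closure, from -1 (fully open) to 1 (shut). A call has 1 to 8 rows; each row shifts and turns the commanded pose from where the row before left it, along the tool's axes as they then stand; what a row does not reach is not made up. The controller multiplies each number of a shift by 5 cm and each number of a turn by 0.15 rad. A row lasts 1/10 s, in which the tool goes at most 50 mm and 8.59 degrees, less where a joint would pass 70% of its speed; a pose out of reach is approached as far as the arm can. A call with a number of a shift or a turn outside -1 to 1 is refused whole. A call with a gripper value outside its range is refused whole. The fingers move at their own pace and stop on an object; the grip force is fixed at half the most. Time passes only in rows, so rows that do not move let the fingers close. It gives the time, the measured TCP pose, the force and the opening at its end, in the units of the state.
- bot.state(): the state, without advancing time (a new reading comes with each control period).
- bot.grab_frame(name): name is "side" or "top" or "wrist"; returns the picture (420x560x3 uint8, blue, green, red); there is no depth.
- bot.camera_info(name): a dict with "fov_y" (degrees; the focal length in pixels is half the picture's height over the tangent of half this angle, whatever the lens; pixels are square), "cx", "cy" (the principal point, pixels), "camera_from_world" (4x4, takes a point from world to camera coordinates); the wrist camera has in their place "T_tool_cam" (4x4, takes a point from camera to tool coordinates, whose origin is the TCP and whose axes are the flange's). Camera axes: x right, y down, z forward; pixel columns grow to the right and rows downward; lengths in m; the calibration is good to about 2 mm. A picture is of the moment at which its call begins: read the wrist's pose just before it. camera_info takes no time and is no camera call.
- bot.close_job(): hands the job in, once; it reports no verdict.
The state is a dict: "time": time; "joint_pos": joint angles; "qvel": joint speeds; "joint_efforts": joint torques, N m; "ee_pos": TCP position; "orientation": TCP orientation; "ft_force": force on the tool from outside, world axes, zero at the start; "moment": the same for the moment, N m; "finger_gap": opening from 0.0 (shut) to 1.0 (fully open).
Only numpy, scipy, OpenCV 4.12 (cv2) and the standard library are available. Lean on these libraries where they do the work, as an engineer would, in place of code of your own. Each camera call takes 0.05 s, during which the arm holds its last target.

TASK

Somebody has piled the kit of this microscope bench into one stack: take it apart and put each thing, upright, in its own place. The black eyepiece goes into the small white ring holder, the round metal tin into the wide wooden dish, the square cardboard specimen box onto the middle of the glass disc of the white viewing stage, and the grey slide box flat into the rectangular steel tray. Tip nothing over, and leave the amber dropper bottle and the beaker where they stand.

Things in the scene. Friction and masses are not known exactly. Their poses are not given: they have to be found in the camera images.
- slide_box_mid (a point): Centre (half-way up) of the slide box, the bottom of the stack: a loose closed box of grey plastic, 104 mm long (its x) by 58 mm wide (its y) by 36 mm high (z up), about 0.2 kg. Turning it half round makes no difference. It stands on the bench anywhere among the places.
- specimen_box_mid (a point): Centre of the specimen box, second from below, lying on the slide box: a loose square box, plain brown cardboard with a dark seam round its lid, 52 by 52 mm (sides along its x and y), 34 mm high, about 0.1 kg. Its sides are turned less than 10 degrees from those of the slide box.
- tin_mid (a point): Centre of the tin, third from below, standing on the specimen box: a loose round plain aluminium tin, diameter 46 mm, 34 mm high, about 0.09 kg.
- eyepiece_mid (a point): Centre of the eyepiece, at the top of the stack, standing on the tin: a loose upright black round piece 42 mm high, about 0.09 kg; the lowest 11 mm is a rubber cup of diameter 34 mm, above that a straight barrel of diameter 30 mm with a lens on top. Nothing stacked is fastened.
- tray_floor (a point): Middle of the floor of the steel tray for the slide box; fixed. Inside 126 mm (its x) by 80 mm (its y), the floor 5.5 mm above the bench, all round a rim 4 mm thick that stands 4.5 mm above the floor. The slide box lies in it with its length along the tray's, either way round.
- stage_disc (a point): Middle of the glass disc (grey-green, diameter 84 mm, dark edge) on the viewing stage for the specimen box; fixed. The stage is a white plastic slab 120 by 120 mm; the disc's top is flat, 22.5 mm above the bench, without a rim. The specimen box may be turned any way.
- dish_floor (a point): Middle of the floor of the wide wooden dish for the tin; fixed. Round, outside diameter 92 mm, hollow of diameter 66 mm with its floor 6 mm above the bench; the rim stands 5 mm above that floor.
- holder_floor (a point): Middle of the floor of the small white ring holder for the eyepiece; fixed. Round, outside diameter 62 mm, hollow of diameter 52 mm with its floor 6 mm above the bench; the rim stands 5 mm above that floor.
- dropper_mid (a point): Centre of a bystander: an amber dropper bottle with a black cap, diameter 42 mm, 75 mm high, standing loose at the far side of the work.
- beaker_mid (a point): Centre of a bystander: a clear beaker, diameter 64 mm, 75 mm high, standing loose to the left of the work.
Not all that is in view belongs to the job. What is shaped like the part that bears specimen_box_mid but yellow is not meant.

How it is judged:
At the end, for the whole second after the job is handed in: Each thing rests upright (within 0.1 rad) and still on the floor of its own place (height within 4 mm), its centre off the middle of the place by less than 18 mm (slide box in the tray), 15 mm (specimen box on the disc), 13 mm (tin in the dish) and 12 mm (eyepiece in the holder) (horizontal distance between slide_box_mid and tray_floor below 0.018 m and z of slide_box_mid in the frame of tray_floor between 0.014 and 0.022 m and angle between each of slide_box_mid, specimen_box_mid, tin_mid, eyepiece_mid's own z axis and vertical below 0.1 rad and linear speed of each of slide_box, specimen_box, tin, eyepiece below 0.02 m/s and horizontal distance between specimen_box_mid and stage_disc below 0.015 m and z of specimen_box_mid in the frame of stage_disc between 0.013 and 0.021 m and horizontal distance between tin_mid and dish_floor below 0.013 m and z of tin_mid in the frame of dish_floor between 0.013 and 0.021 m and horizontal distance between eyepiece_mid and holder_floor below 0.012 m and z of eyepiece_mid in the frame of holder_floor between 0.017 and 0.025 m); the robot touches nothing.
It fails at once if a thing of the stack is tipped over (more than 40 degrees) (angle between any of slide_box_mid, specimen_box_mid, tin_mid, eyepiece_mid's own z axis and vertical above 0.7 rad).
It fails at once if the dropper bottle is moved more than 30 mm or tipped over (distance of dropper_mid from where it was at the start of the episode above 0.03 m or angle between dropper_mid's own z axis and vertical above 0.7 rad).
It fails at once if the beaker is moved more than 30 mm or tipped over (distance of beaker_mid from where it was at the start of the episode above 0.03 m or angle between beaker_mid's own z axis and vertical above 0.7 rad).
It also fails if it takes over 128 s, if anything falls off the work surface, if the arm or the gripper's body presses on something with over 40 N, if the wrist force passes 120 N, or if a joint passes its speed limit or range.

## Working session

There is one attempt and no reset: what is moved stays moved. The work goes in short steps, Python scripts to look and compute and a tool call to move; the robot and the scene stay as the last step left them, time stands still between calls to the robot, and variables do not carry over. Pictures are saved under pics/ and viewed, and the job is handed in when it is done.

Besides the shell and the picture viewer there is one more tool, called after "Call:" as name(argument=value, ...) on one line, values as JSON. servo_tool: Moves the arm, as the interface text tells. Its arguments: {"type":"object","properties":{"deltas":{"type":"array"}},"required":["deltas"]}

```bash
ls; mkdir -p pics; python3 - <<'E'
from rig import bot
import cv2
for n in ["side","top","wrist"]:
    s=bot.state()
    im=bot.grab_frame(n); cv2.imwrite(f"pics/{n}0.png",im)
    i=bot.camera_info(n); print(n,i)
print(bot.state(), bot.grip_point_offset)
E
```

```text
pics
side {'fov_y': 53.154503975354324, 'cx': 279.89251976172625, 'cy': 211.89810673409048, 'camera_from_world': array([[ 0.95034229, -0.31117616,  0.00435069, -0.50871045],
       [-0.16422467, -0.51332464, -0.8423349 ,  0.19160404],
       [ 0.26434786,  0.79979198, -0.53893691,  0.91567975],
       [ 0.        ,  0.        ,  0.        ,  1.        ]])}
top {'fov_y': 54.889403988565384, 'cx': 283.434586012909, 'cy': 206.7389092791906, 'camera_from_world': array([[-0.02725983, -0.99957611, -0.01022259,  0.07585484],
       [-0.99753607,  0.02786266, -0.06438533,  0.55162179],
       [ 0.06464287,  0.00844227, -0.99787275,  0.97974878],
       [ 0.        ,  0.        ,  0.        ,  1.        ]])}
wrist {'fov_y': 62.925650657602866, 'cx': 277.66501539203193, 'cy': 209.31743410066264, 'T_tool_cam': array([[ 8.50703019e-04, -9.62767275e-01, -2.70330261e-01,
         6.78695325e-02],
       [ 9.99999085e-01,  1.10341821e-03, -7.82867227e-04,
        -4.33037719e-05],
       [ 1.05200628e-03, -2.70329348e-01,  9.62767333e-01,
        -1.41136715e-01],
       [ 0.00000000e+00,  0.00000000e+00,  0.00000000e+00,
         1.00000000e+00]])}
{'time': 0.15, 'joint_pos': array([-1.31781708,  0.62910552,  0.03845634,  1.51812158, -0.02700859,
        0.99630013, -0.01999864]), 'qvel': array([ 0.00022756, -0.00260279, -0.0008558 , -0.0043339 , -0.00057366,
       -0.00157312, -0.00196682]), 'joint_efforts': array([ 1.41973756e-03, -5.63797796e+01,  1.22781862e+00, -1.93652326e+01,
        1.11220827e-02,  7.39869196e-03,  1.67239943e-05]), 'ee_pos': array([0.20354012, 0.61682216, 0.23062407]), 'orientation': array([-1.11416294e-04,  1.58720181e-01,  9.87323352e-01, -6.99545414e-04]), 'ft_force': array([0.71338852, 0.15992285, 0.2212571 ]), 'moment': array([-0.04050545,  0.02403693,  0.05622924]), 'finger_gap': 0.9955093137355803} 0.0187
```

View pics/top0.png

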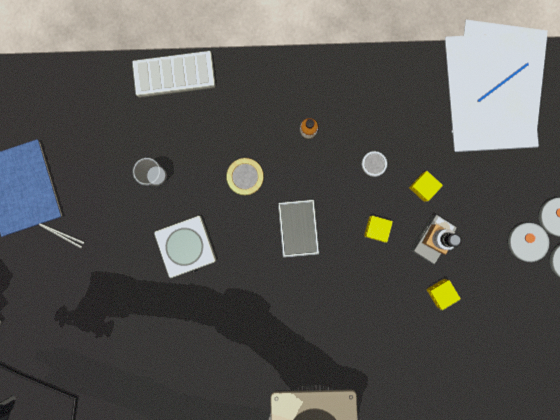

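View pics/side0.png

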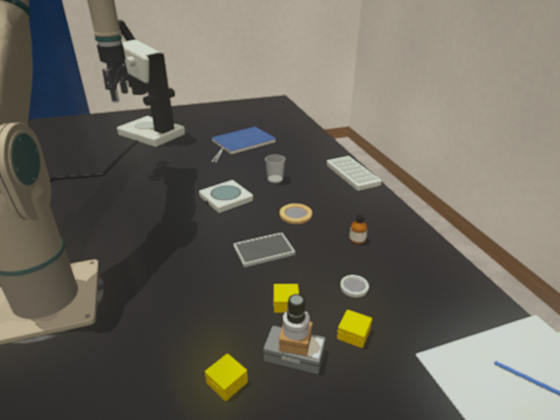

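View pics/wrist0.png

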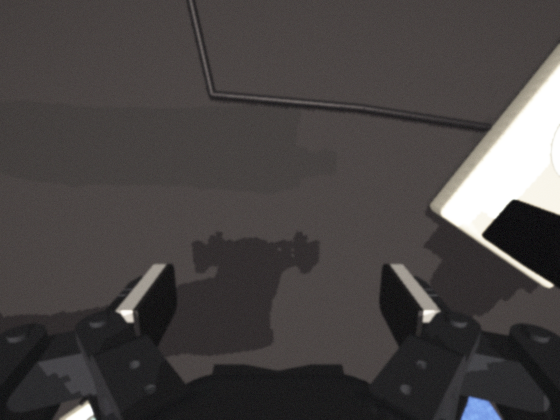

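Top view: stack at about (436,238), tray (299,228), stage (185,246), dish (245,176), holder (374,164), dropper (309,128), beaker (149,172). Three yellow distractor boxes lie round the stack. I'll measure all of these next.

```bash
cat > h.py <<'E'
import numpy as np, cv2
from scipy.spatial.transform import Rotation as R
from rig import bot
def K(i): 
    f=210/np.tan(np.radians(i["fov_y"]/2)); return f,i["cx"],i["cy"]
def rot(q): return R.from_quat([q[1],q[2],q[3],q[0]])
def wc(name,st=None):
    "world_from_camera"
    i=bot.camera_info(name)
    if name!="wrist": return np.linalg.inv(i["camera_from_world"])
    st=st or bot.state(); T=np.eye(4); T[:3,:3]=rot(st["orientation"]).as_matrix(); T[:3,3]=st["ee_pos"]
    return T@i["T_tool_cam"]
def ray(name,px,T=None):
    T=wc(name) if T is None else T
    f,cx,cy=K(bot.camera_info(name)); px=np.atleast_2d(np.asarray(px,float))
    d=np.c_[(px[:,0]-cx)/f,(px[:,1]-cy)/f,np.ones(len(px))]@T[:3,:3].T
    return T[:3,3],d
def plane(name,px,z,T=None):
    o,d=ray(name,px,T); return o+d*((z-o[2])/d[:,2])[:,None]
def proj(name,P,T=None):
    T=np.linalg.inv(wc(name) if T is None else T); f,cx,cy=K(bot.camera_info(name))
    P=np.atleast_2d(P)@T[:3,:3].T+T[:3,3]; return np.c_[P[:,0]/P[:,2]*f+cx,P[:,1]/P[:,2]*f+cy]
def tri(o1,d1,o2,d2):
    A=np.c_[d1,-d2]; s=np.linalg.lstsq(A,o2-o1,rcond=None)[0]
    a=o1+d1*s[0]; b=o2+d2*s[1]; return (a+b)/2,np.linalg.norm(a-b)
E
python3 - <<'E'
import cv2
t=cv2.imread("pics/top0.png"); s=cv2.imread("pics/side0.png")
cv2.imwrite("pics/topA.png",cv2.resize(t[140:320,350:480],None,fx=4,fy=4,interpolation=cv2.INTER_CUBIC)[:600])
cv2.imwrite("pics/topB.png",cv2.resize(t[150:290,140:330],None,fx=4,fy=4,interpolation=cv2.INTER_CUBIC))
cv2.imwrite("pics/sideA.png",cv2.resize(s[270:400,200:390],None,fx=4,fy=4,interpolation=cv2.INTER_CUBIC))
E
```

```text
(no output)
```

View pics/topA.png

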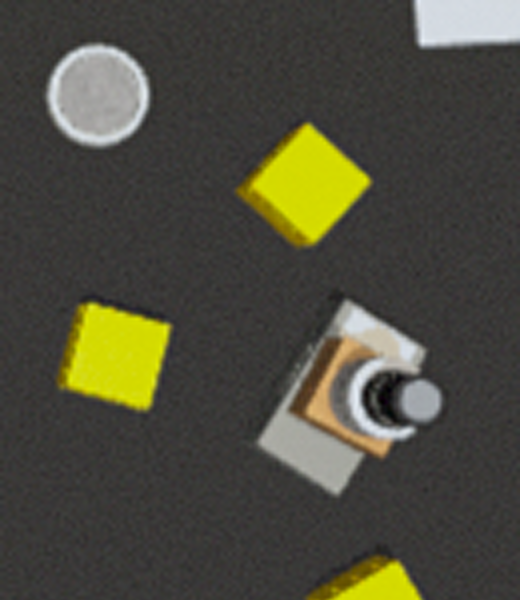

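View pics/topB.png

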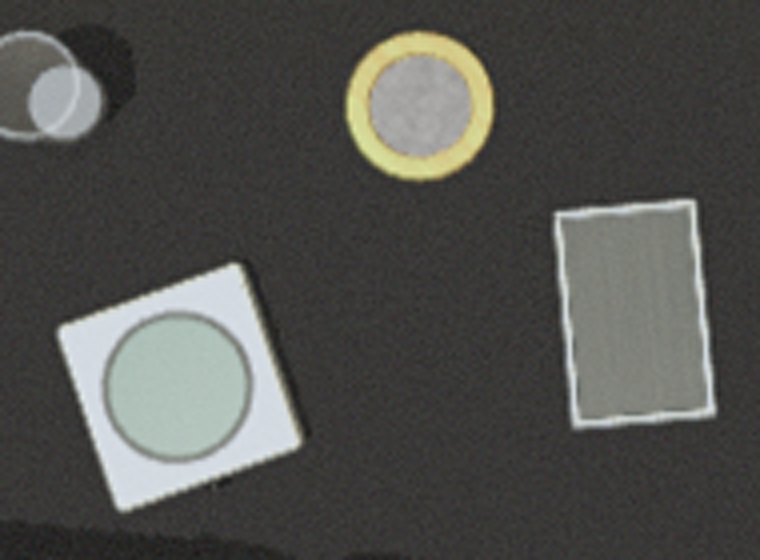

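View pics/sideA.png

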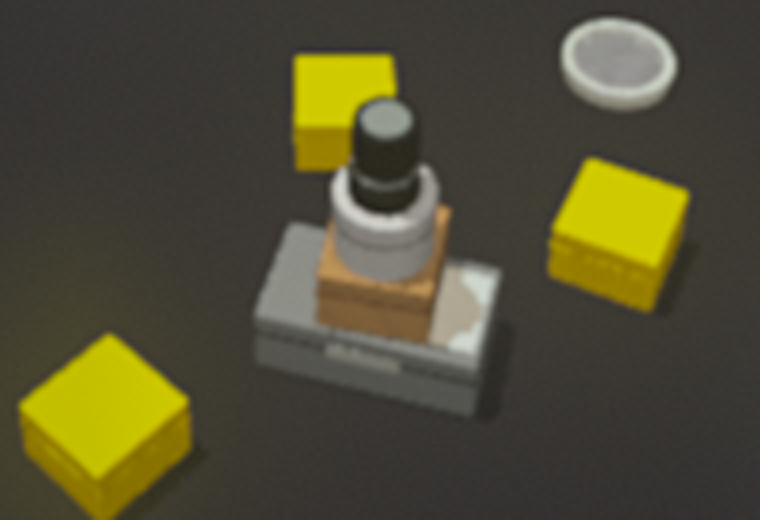

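```bash
cat > meas.py <<'E'
from h import *
t=cv2.imread("pics/top0.png"); s=cv2.imread("pics/side0.png")
def blob(m,x0,x1,y0,y1):
    q=np.zeros_like(m); q[y0:y1,x0:x1]=m[y0:y1,x0:x1]
    cs,_=cv2.findContours(q,cv2.RETR_EXTERNAL,cv2.CHAIN_APPROX_NONE); return max(cs,key=cv2.contourArea)
def circ(name,c,z,T=None):
    P=plane(name,c.reshape(-1,2),z,T); (x,y),r=cv2.minEnclosingCircle(P[:,:2].astype(np.float32))
    e=cv2.fitEllipse((P[:,:2]*1e3).astype(np.float32)); return np.round(e[0],1),np.round(e[1],1)
def rect(name,c,z,T=None):
    P=plane(name,c.reshape(-1,2),z,T); r=cv2.minAreaRect((P[:,:2]*1e3).astype(np.float32)); return np.round(r[0],1),np.round(r[1],1),round(r[2],1)
if __name__=="__main__":
    g=cv2.cvtColor(t,cv2.COLOR_BGR2GRAY); hsv=cv2.cvtColor(t,cv2.COLOR_BGR2HSV); br=(g>85).astype(np.uint8)
    print("tray",rect("top",blob(br,272,325,193,262),.010))
    print("dish",circ("top",blob(br,222,268,152,200),.011))
    print("holder",circ("top",blob(br,357,392,147,180),.011))
    print("stage",rect("top",blob((g>110).astype(np.uint8),150,220,210,280),.0205))
    d=((t[:,:,0].astype(int)<205)&(g>100)).astype(np.uint8)
    d=cv2.erode(d,None); print("disc",circ("top",blob(d,164,206,226,267),.0225))
    m=cv2.inRange(hsv,(24,200,170),(34,255,255))
    for b in [(405,445,168,206),(362,395,212,246),(422,465,275,315)]:
        print("yellow",rect("top",blob(m,*b),.034))
    am=cv2.inRange(hsv,(5,120,60),(20,255,255)); print("dropper",rect("top",blob(am,295,325,110,145),.04))
    print("beaker top",plane("top",[[147,171]],.075), plane("top",[[157,176]],.003))
    # eyepiece top: side lens, top lens
    p1=[350+420/4.,140+400/4.]; p2=[200+385/4.,270+119/4.]
    o1,d1=ray("top",p1);o2,d2=ray("side",p2); print("eyepiece top",tri(o1,d1[0],o2,d2[0]), plane("top",[p1],.146),plane("side",[p2],.146))
    # slide box top corners in top view (px): 
    c=np.array([[347,300],[426,352],[338,496],[257,445]])/4.+[350,140]; print(plane("top",c,.036), rect("top",c,.036))
    c=np.array([[292,412],[385,458],[335,338]])/4.+[350,140]; print("spec",plane("top",c,.070))
    c=np.array([[290,225],[500,270],[475,357],[256,320]])/4.+[200,270]; print("side slide",plane("side",c,.036),rect("side",c,.036))
E
python3 meas.py
```

```text
tray (array([500.8,  25.8]), array([137.6,  91.5]), 3.6)
dish (array([633.5, 156.2]), array([92.5, 92.7]))
holder (array([ 656.2, -168.5]), array([62.7, 63.9]))
stage (array([462.9, 306.2]), array([121.4, 121.9]), 18.4)
disc (array([463.3, 306.6]), array([86.5, 86.7]))
yellow (array([ 594.6, -289.7]), array([51.5, 52.4]), 45.5)
yellow (array([ 493.6, -168.7]), array([51.4, 51.9]), 72.6)
yellow (array([ 331. , -318.3]), array([51.3, 54.1]), 28.9)
dropper (array([748. ,  -7.4]), array([39.1, 39.7]), 88.3)
beaker top [[0.64284764 0.37814792 0.075     ]] [[0.64118227 0.37787437 0.003     ]]
eyepiece top (array([ 0.46413039, -0.30460772,  0.14448167]), np.float64(0.0002954973219360936)) [[ 0.46403329 -0.30393772  0.146     ]] [[ 0.46370944 -0.30608141  0.146     ]]
[[ 0.52207475 -0.30854198  0.036     ]
 [ 0.48950762 -0.35422766  0.036     ]
 [ 0.4050159  -0.29713007  0.036     ]
 [ 0.43663643 -0.25030969  0.036     ]] (array([ 463.4, -302.8]), array([ 56.5, 103.4]), 55.7)
spec [[ 0.45692406 -0.260915    0.07      ]
 [ 0.42900982 -0.31316144  0.07      ]
 [ 0.49904559 -0.28791872  0.07      ]]
side slide [[ 0.43682611 -0.25447368  0.036     ]
 [ 0.52218385 -0.31084886  0.036     ]
 [ 0.49225023 -0.35242741  0.036     ]
 [ 0.4055211  -0.3032394   0.036     ]] (array([ 464.2, -306.5]), array([ 57.9, 102.3]), 57.3)
```

Everything is found, and the top and side views agree to about 2–3 mm. Next I'll write a planner helper that prints deltas, then move to a hover by the stack.

```bash
cat > plan.py <<'E'
from h import *
import sys
def go(*args, jaw=None, per=.045):
    "turn first (to jaw angle deg, vertical), then straight legs; prints deltas"
    st=bot.state(); Rm=rot(st["orientation"]); p=np.array(st["ee_pos"])
    M=Rm.as_matrix(); a=np.degrees(np.arctan2(M[1,1],M[0,1]))
    j=a if jaw is None else jaw
    y=np.array([np.cos(np.radians(j)),np.sin(np.radians(j)),0]); z=np.array([0,0,-1.]); G=np.c_[np.cross(y,z),y,z]
    rv=(Rm.inv()*R.from_matrix(G)).as_rotvec()
    print("t",round(st["time"],2),"p",np.round(p,4),"jaw",round(a,2),"gap",round(st["finger_gap"],3),"F",np.round(st["ft_force"],1),"turn units",np.round(rv/.15,3))
    for q in args:
        q=np.array(q,float); d=G.T@(q-p)/.05; n=max(1,int(np.ceil(np.linalg.norm(d)/(per/.05))))
        print(q,"n",n,"per row",np.round(d/n,3),"total",np.round(d,3)); p=q
E
python3 -c "
from plan import *
go([.47,.40,.26],[.52,-.02,.28],[.44,-.29,.29],jaw=57)"
```

```text
t 0.15 p [0.2035 0.6168 0.2306] jaw 71.73 gap 0.996 F [0.7 0.2 0.2] turn units [-9.000e-03  1.000e-03  1.714e+00]
[0.47 0.4  0.26] n 8 per row [-0.854 -0.092 -0.073] total [-6.831 -0.734 -0.588]
[ 0.52 -0.02  0.28] n 10 per row [-0.541 -0.65  -0.04 ] total [-5.414 -6.5   -0.4  ]
[ 0.44 -0.29  0.29] n 7 per row [-0.228 -0.771 -0.029] total [-1.599 -5.4   -0.2  ]
```

Call:
servo_tool(deltas=[0, 0, 0, -0.005, 0, 0.857, -1, 0, 0, 0, -0.004, 0, 0.857, -1, -0.854, -0.092, -0.073, 0, 0, 0, -1, -0.854, -0.092, -0.073, 0, 0, 0, -1, -0.854, -0.092, -0.073, 0, 0, 0, -1, -0.854, -0.092, -0.073, 0, 0, 0, -1, -0.854, -0.092, -0.073, 0, 0, 0, -1, -0.854, -0.092, -0.073, 0, 0, 0, -1])

```text
time: 0.95
ee_pos: [0.4046, 0.4532, 0.2531]
orientation: [-0.0, 0.284, 0.959, 0.0]
ft_force: [0.6, 0.0, -0.7]
finger_gap: 0.998
```

Call:
servo_tool(deltas=[-0.854, -0.092, -0.073, 0, 0, 0, -1, -0.854, -0.092, -0.073, 0, 0, 0, -1, -0.54, -0.65, -0.04, 0, 0, 0, -1, -0.54, -0.65, -0.04, 0, 0, 0, -1, -0.54, -0.65, -0.04, 0, 0, 0, -1, -0.54, -0.65, -0.04, 0, 0, 0, -1, -0.54, -0.65, -0.04, 0, 0, 0, -1, -0.54, -0.65, -0.04, 0, 0, 0, -1])

```text
time: 1.75
ee_pos: [0.4996, 0.1468, 0.2721]
orientation: [-0.0, 0.284, 0.959, 0.001]
ft_force: [1.4, 0.5, 0.4]
finger_gap: 0.998
```

```bash
python3 -c "
from plan import *
go([.52,-.02,.28],[.44,-.29,.29],jaw=57)"
```

```text
t 1.75 p [0.4996 0.1468 0.2721] jaw 57.01 gap 0.998 F [1.4 0.5 0.4] turn units [ 0.007 -0.002  0.001]
[ 0.52 -0.02  0.28] n 4 per row [-0.54  -0.644 -0.04 ] total [-2.159 -2.576 -0.159]
[ 0.44 -0.29  0.29] n 7 per row [-0.228 -0.771 -0.029] total [-1.599 -5.4   -0.2  ]
```

Call:
servo_tool(deltas=[-0.54, -0.644, -0.04, 0, 0, 0, -1, -0.54, -0.644, -0.04, 0, 0, 0, -1, -0.54, -0.644, -0.04, 0, 0, 0, -1, -0.54, -0.644, -0.04, 0, 0, 0, -1, -0.228, -0.77, -0.03, 0, 0, 0, -1, -0.228, -0.77, -0.03, 0, 0, 0, -1, -0.228, -0.77, -0.03, 0, 0, 0, -1, -0.228, -0.77, -0.03, 0, 0, 0, -1])

```text
time: 2.55
ee_pos: [0.4738, -0.1737, 0.2856]
orientation: [-0.0, 0.284, 0.959, 0.001]
ft_force: [0.4, 0.6, 0.6]
finger_gap: 0.998
```

Call:
servo_tool(deltas=[-0.228, -0.77, -0.03, 0, 0, 0, -1, -0.228, -0.77, -0.03, 0, 0, 0, -1, -0.228, -0.77, -0.03, 0, 0, 0, -1, 0, 0, 0, 0, 0, 0, -1, 0, 0, 0, 0, 0, 0, -1])

```text
time: 3.05
ee_pos: [0.4398, -0.2884, 0.2898]
orientation: [-0.0, 0.285, 0.958, 0.001]
ft_force: [0.2, 0.5, -0.8]
finger_gap: 1.002
```

```bash
python3 -c "
from plan import *
go([.464,-.305,.25],jaw=57)
T=wc('wrist'); im=bot.grab_frame('wrist'); cv2.imwrite('pics/w1.png',im); np.save('w1.npy',T)"
```

```text
t 3.05 p [ 0.4398 -0.2884  0.2898] jaw 56.85 gap 1.002 F [ 0.2  0.5 -0.8] turn units [ 0.01  -0.006 -0.017]
[ 0.464 -0.305  0.25 ] n 2 per row [-0.293 -0.007  0.398] total [-0.587 -0.014  0.796]
```

View pics/w1.png

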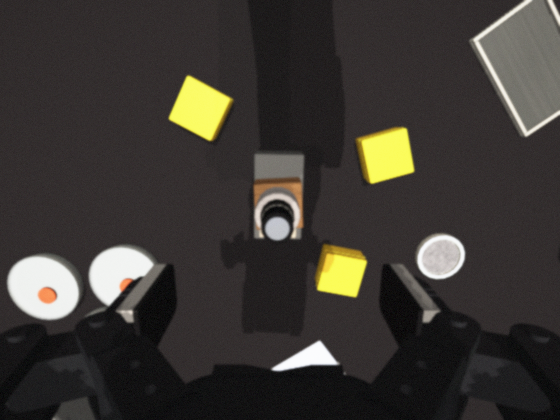

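Wrist view: the stack is at about (277,215) with the eyepiece lens at (277,228), and the slide box sides are parallel to the image axes. I'll refine from this.

```bash
python3 - <<'E'
from h import *
im=cv2.imread("pics/w1.png"); T=np.load("w1.npy")
cv2.imwrite("pics/w1z.png",cv2.resize(im[145:245,230:330],None,fx=6,fy=6,interpolation=cv2.INTER_CUBIC))
print(proj("wrist",[[.4641,-.3046,.146],[.4641,-.3046,.104],[.4641,-.3046,.036]],T))
for z in (.146,): print(plane("wrist",[[277.5,228.5]],z,T))
E
```

```text
[[277.24444863 228.13535432]
 [277.28164526 214.49910866]
 [277.32617574 198.17428365]]
[[ 0.46450448 -0.30459654  0.146     ]]
```

View pics/w1z.png

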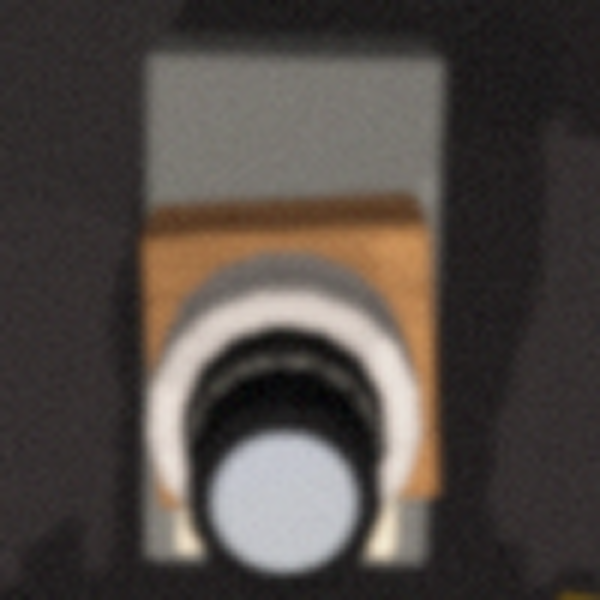

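```bash
python3 -c "
from plan import *
go([.4643,-.3046,.22],[.4643,-.3046,.117],jaw=57,per=.035)"
```

```text
t 3.1 p [ 0.4405 -0.287   0.2897] jaw 57.01 gap 0.998 F [-0.2  0.6  1.1] turn units [ 0.014 -0.008  0.002]
[ 0.4643 -0.3046  0.22  ] n 3 per row [-0.197 -0.012  0.465] total [-0.592 -0.036  1.394]
[ 0.4643 -0.3046  0.117 ] n 3 per row [0.    0.    0.687] total [0.   0.   2.06]
```

Call:
servo_tool(deltas=[-0.197, -0.012, 0.465, 0.014, -0.008, 0, -1, -0.197, -0.012, 0.465, 0, 0, 0, -1, -0.197, -0.012, 0.465, 0, 0, 0, -1, 0, 0, 0, 0, 0, 0, -1, 0, 0, 0, 0, 0, 0, -1])

```text
time: 3.6
ee_pos: [0.4645, -0.3039, 0.2202]
orientation: [-0.0, 0.283, 0.959, -0.0]
ft_force: [-0.2, 0.4, 0.1]
finger_gap: 1.003
```

```bash
python3 -c "
from plan import *
go([.4643,-.3046,.117],jaw=57,per=.035)"
```

```text
t 3.6 p [ 0.4645 -0.3039  0.2202] jaw 57.12 gap 1.003 F [-0.2  0.4  0.1] turn units [-0.002 -0.004  0.014]
[ 0.4643 -0.3046  0.117 ] n 3 per row [-0.002 -0.005  0.688] total [-0.005 -0.014  2.065]
```

Call:
servo_tool(deltas=[0, -0.004, 0.516, 0, 0, 0, -1, 0, -0.004, 0.516, 0, 0, 0, -1, 0, -0.004, 0.516, 0, 0, 0, -1, 0, -0.004, 0.516, 0, 0, 0, -1, 0, 0, 0, 0, 0, 0, -1, 0, 0, 0, 0, 0, 0, 0, 0, 0, 0, 0, 0, 0, 0.5, 0, 0, 0, 0, 0, 0, 1])

```text
time: 4.4
ee_pos: [0.4648, -0.3067, 0.1188]
orientation: [0.002, 0.284, 0.959, -0.001]
ft_force: [0.1, 0.4, -0.3]
finger_gap: 0.52
```

Call:
servo_tool(deltas=[0, 0, 0, 0, 0, 0, 1, 0, 0, 0, 0, 0, 0, 1, 0, 0, 0, 0, 0, 0, 1, 0, 0, 0, 0, 0, 0, 1])

```text
time: 4.8
ee_pos: [0.4647, -0.3064, 0.1185]
orientation: [0.001, 0.284, 0.959, -0.001]
ft_force: [-0.4, 1.3, 6.2]
finger_gap: 0.334
```

```bash
python3 -c "
from plan import *
go([.4643,-.3046,.18],jaw=57,per=.035)
im=bot.grab_frame('side'); cv2.imwrite('pics/s1.png',cv2.resize(im[220:400,200:400],None,fx=3,fy=3))"
```

```text
t 4.8 p [ 0.4647 -0.3064  0.1185] jaw 57.01 gap 0.334 F [-0.4  1.3  6.2] turn units [-0.001  0.02   0.001]
[ 0.4643 -0.3046  0.18  ] n 2 per row [ 0.013  0.013 -0.615] total [ 0.026  0.025 -1.231]
```

View pics/s1.png

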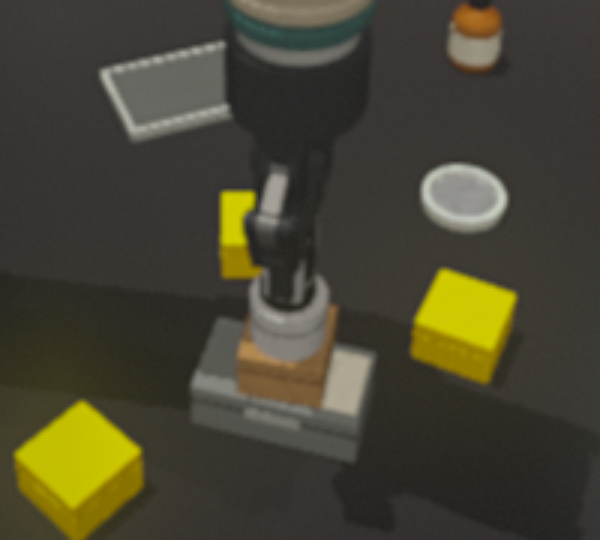

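Call:
servo_tool(deltas=[0, 0, -0.2, 0, 0, 0, 1, 0, 0, -0.5, 0, 0, 0, 1, 0, 0, -0.8, 0, 0, 0, 1, 0, 0, -0.7, 0, 0, 0, 1, 0, 0, 0, 0, 0, 0, 1])

```text
time: 5.35
ee_pos: [0.4663, -0.3083, 0.2326]
orientation: [0.005, 0.284, 0.959, -0.002]
ft_force: [1.1, -0.8, -0.9]
finger_gap: 0.335
```

```bash
python3 -c "
from plan import *
go([.6562,-.1685,.21],jaw=57,per=.035)
im=bot.grab_frame('side'); cv2.imwrite('pics/s2.png',cv2.resize(im[180:400,180:400],None,fx=2.7,fy=2.7))"
```

```text
t 5.35 p [ 0.4663 -0.3083  0.2326] jaw 56.98 gap 0.335 F [ 1.1 -0.8 -0.9] turn units [-0.004  0.076 -0.002]
[ 0.6562 -0.1685  0.21  ] n 7 per row [-0.237  0.63   0.065] total [-1.662  4.413  0.452]
```

View pics/s2.png

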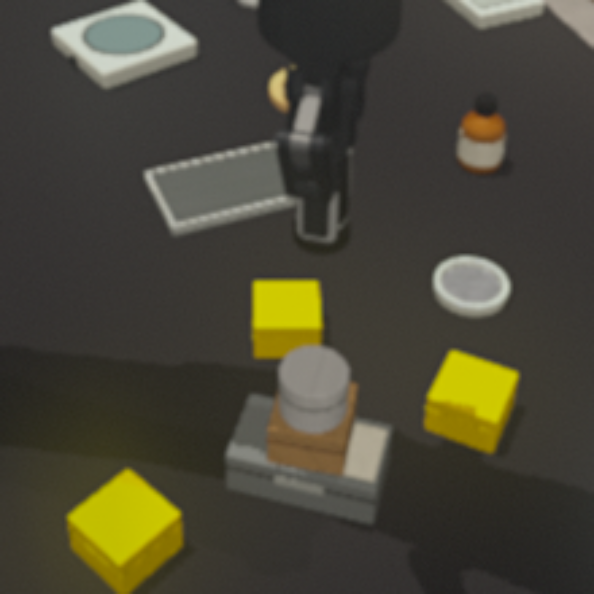

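Eyepiece is held and lifted; the tin is left standing on the specimen box.

Call:
servo_tool(deltas=[-0.237, 0.63, 0.065, 0, 0.038, 0, 1, -0.237, 0.63, 0.065, 0, 0.038, 0, 1, -0.237, 0.63, 0.065, 0, 0, 0, 1, -0.237, 0.63, 0.065, 0, 0, 0, 1, -0.237, 0.63, 0.065, 0, 0, 0, 1, -0.237, 0.63, 0.065, 0, 0, 0, 1, -0.237, 0.63, 0.065, 0, 0, 0, 1, 0, 0, 0, 0, 0, 0, 1])

```text
time: 6.2
ee_pos: [0.6562, -0.1598, 0.2011]
orientation: [-0.006, 0.28, 0.96, 0.003]
ft_force: [0.1, 0.6, -1.0]
finger_gap: 0.332
```

Call:
servo_tool(deltas=[0, 0, 0, 0, 0, 0, 1, 0, 0, 0, 0, 0, 0, 1])

```text
time: 6.4
ee_pos: [0.6518, -0.1675, 0.2028]
orientation: [-0.006, 0.285, 0.959, 0.0]
ft_force: [-0.2, 0.3, -1.3]
finger_gap: 0.335
```

```bash
python3 -c "
from plan import *
go([.6562,-.1685,.10],jaw=57,per=.035)
T=wc('wrist');im=bot.grab_frame('wrist'); cv2.imwrite('pics/w2.png',im);np.save('w2.npy',T)
im=bot.grab_frame('side'); cv2.imwrite('pics/s3.png',cv2.resize(im[130:330,240:480],None,fx=3,fy=3))
print(proj('wrist',[[.6562,-.1685,.011]],T))"
```

```text
t 6.4 p [ 0.6518 -0.1675  0.2028] jaw 56.91 gap 0.335 F [-0.2  0.3 -1.3] turn units [-0.018 -0.08  -0.01 ]
[ 0.6562 -0.1685  0.1   ] n 3 per row [-0.028  0.01   0.686] total [-0.084  0.031  2.057]
[[279.91838111 190.67908873]]
```

View pics/w2.png

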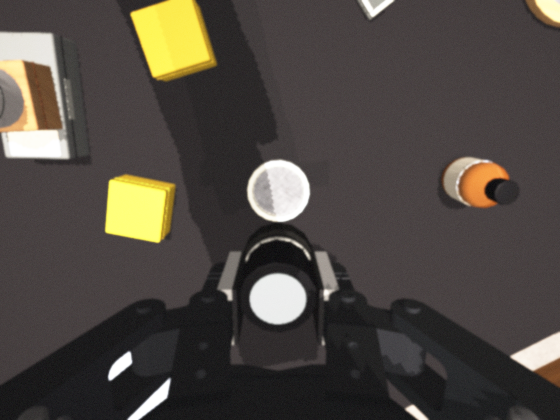

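View pics/s3.png

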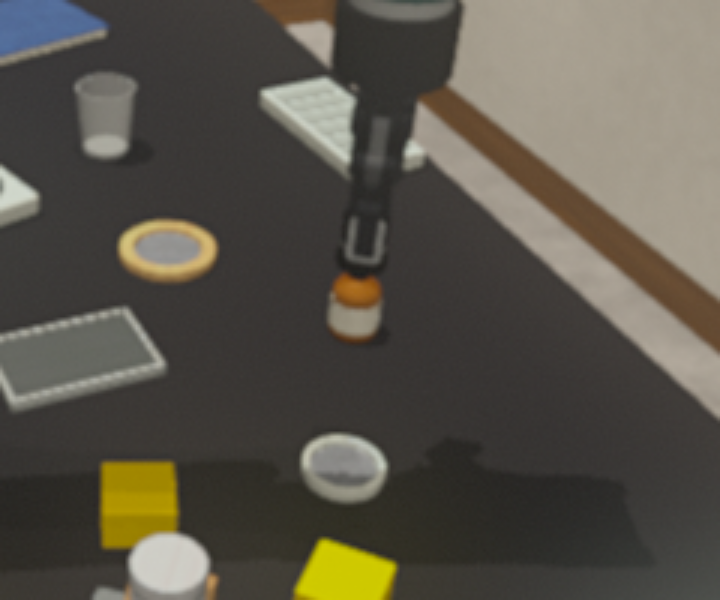

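```bash
python3 -c "
from plan import *
T=np.load('w2.npy'); print(plane('wrist',[[278,298.5]],.2303,T), plane('wrist',[[278.5,190.5]],.011,T))
go([.6562,-.1685,.10],jaw=57,per=.035)"
```

```text
[[ 0.65098691 -0.16661703  0.2303    ]] [[ 0.65528137 -0.16958192  0.011     ]]
t 6.5 p [ 0.6521 -0.1678  0.2035] jaw 56.88 gap 0.332 F [ 0.5  0.4 -1.4] turn units [-0.012 -0.072 -0.015]
[ 0.6562 -0.1685  0.1   ] n 3 per row [-0.025  0.011  0.69 ] total [-0.076  0.032  2.07 ]
```

Call:
servo_tool(deltas=[-0.025, 0.01, 0.69, -0.01, -0.07, 0, 1, -0.025, 0.01, 0.69, 0, 0, 0, 1, -0.025, 0.01, 0.69, 0, 0, 0, 1, 0, 0, 0, 0, 0, 0, 1, 0, 0, 0, 0, 0, 0, 1, 0, 0, 0, 0, 0, 0, 1])

```text
time: 7.1
ee_pos: [0.6583, -0.1679, 0.1024]
orientation: [0.002, 0.284, 0.959, 0.0]
ft_force: [-0.2, -0.2, 0.3]
finger_gap: 0.334
```

```bash
python3 -c "
from plan import *
go([.6560,-.169,.022],jaw=57,per=.03)"
```

```text
t 7.1 p [ 0.6583 -0.1679  0.1024] jaw 56.96 gap 0.334 F [-0.2 -0.2  0.3] turn units [ 0.011  0.025 -0.005]
[ 0.656 -0.169  0.022] n 3 per row [ 0.008 -0.015  0.536] total [ 0.025 -0.044  1.608]
```

Call:
servo_tool(deltas=[0.006, -0.012, 0.5, 0.01, 0.02, 0, 1, 0.006, -0.012, 0.5, 0, 0, 0, 1, 0.006, -0.01, 0.35, 0, 0, 0, 1, 0.006, -0.01, 0.16, 0, 0, 0, 1, 0, 0, 0, 0, 0, 0, 1, 0, 0, 0, 0, 0, 0, 1])

```text
time: 7.7
ee_pos: [0.6555, -0.1683, 0.0256]
orientation: [-0.001, 0.284, 0.959, 0.0]
ft_force: [0.3, 0.7, -0.4]
finger_gap: 0.333
```

```bash
python3 -c "
from plan import *
go([.6560,-.169,.0215],jaw=57,per=.03)
im=bot.grab_frame('side'); cv2.imwrite('pics/s4.png',cv2.resize(im[220:340,280:440],None,fx=4,fy=4))"
```

```text
t 7.7 p [ 0.6555 -0.1683  0.0256] jaw 57.0 gap 0.333 F [ 0.3  0.7 -0.4] turn units [-0.001 -0.007 -0.   ]
[ 0.656  -0.169   0.0215] n 1 per row [-0.016 -0.006  0.083] total [-0.016 -0.006  0.083]
```

View pics/s4.png

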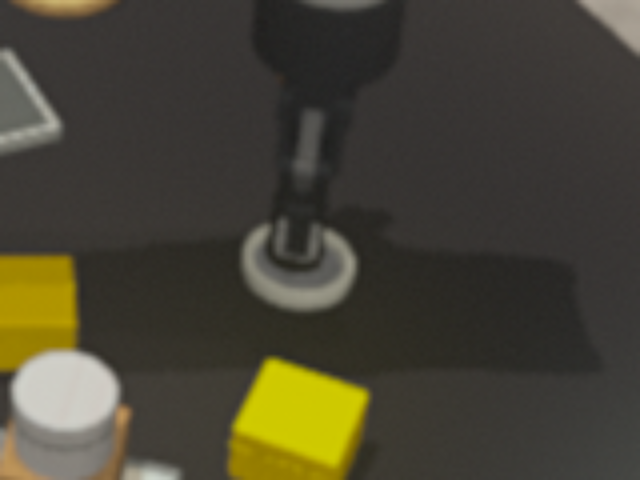

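Call:
servo_tool(deltas=[0, 0, 0.04, 0, 0, 0, 1, 0, 0, 0.03, 0, 0, 0, 1, 0, 0, 0.0, 0, 0, 0, 1])

```text
time: 8.05
ee_pos: [0.6546, -0.1679, 0.0211]
orientation: [-0.001, 0.284, 0.959, 0.0]
ft_force: [-0.3, 0.9, 0.2]
finger_gap: 0.332
```

Call:
servo_tool(deltas=[0, 0, 0.015, 0, 0, 0, 1, 0, 0, 0, 0, 0, 0, 0.7])

```text
time: 8.25
ee_pos: [0.6547, -0.1679, 0.0206]
orientation: [-0.001, 0.284, 0.959, 0.0]
ft_force: [-1.1, -0.0, 2.0]
finger_gap: 0.331
```

Call:
servo_tool(deltas=[0, 0, 0, 0, 0, 0, 0.2, 0, 0, 0, 0, 0, 0, -0.1, 0, 0, 0, 0, 0, 0, -0.1, 0, 0, 0, 0, 0, 0, -0.1])

```text
time: 8.65
ee_pos: [0.6546, -0.168, 0.0202]
orientation: [-0.002, 0.284, 0.959, 0.0]
ft_force: [0.8, 0.3, 0.3]
finger_gap: 0.55
```

Call:
servo_tool(deltas=[0, 0, -0.3, 0, 0, 0, -0.2, 0, 0, -0.6, 0, 0, 0, -0.2, 0, 0, -0.9, 0, 0, 0, -0.2, 0, 0, -0.9, 0, 0, 0, -0.5, 0, 0, -0.9, 0, 0, 0, -1, 0, 0, 0, 0, 0, 0, -1])

```text
time: 9.25
ee_pos: [0.6596, -0.1699, 0.2092]
orientation: [0.006, 0.284, 0.959, 0.0]
ft_force: [-0.3, -0.4, 0.4]
finger_gap: 1.0
```

```bash
python3 -c "
from plan import *
go([.4643,-.306,.20],jaw=57,per=.04)
T=wc('wrist');im=bot.grab_frame('wrist'); cv2.imwrite('pics/w3.png',im);np.save('w3.npy',T)"
```

```text
t 9.25 p [ 0.6596 -0.1699  0.2092] jaw 56.99 gap 1.0 F [-0.3 -0.4  0.4] turn units [ 0.026  0.074 -0.001]
[ 0.4643 -0.306   0.2   ] n 6 per row [ 0.299 -0.735  0.031] total [ 1.792 -4.41   0.184]
```

View pics/w3.png

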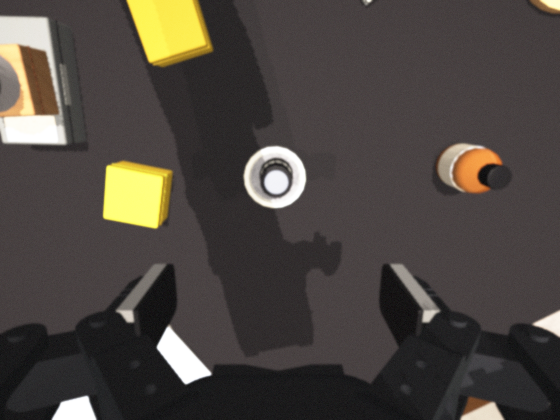

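```bash
python3 - <<'E'
from plan import *
im=cv2.imread("pics/w3.png");T=np.load("w3.npy")
cv2.imwrite("pics/w3z.png",cv2.resize(im[135:220,230:320],None,fx=6,fy=6,interpolation=cv2.INTER_CUBIC))
go([.4643,-.306,.20],jaw=57,per=.04)
print(plane("wrist",[[276,181]],.048,T),plane("wrist",[[275,177.5]],.011,T))
E
```

```text
t 9.3 p [ 0.6576 -0.1691  0.2057] jaw 56.99 gap 0.999 F [-0.7  0.  -0.6] turn units [ 0.015  0.038 -0.001]
[ 0.4643 -0.306   0.2   ] n 6 per row [ 0.292 -0.734  0.019] total [ 1.751 -4.403  0.113]
[[ 0.65275412 -0.16666624  0.048     ]] [[ 0.65556188 -0.16977299  0.011     ]]
```

View pics/w3z.png

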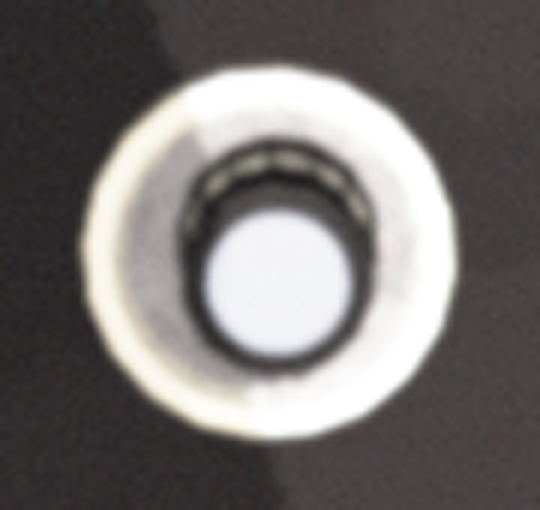

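Call:
servo_tool(deltas=[0.292, -0.734, -0.1, 0, 0, 0, -1, 0.292, -0.734, -0.1, 0, 0, 0, -1, 0.292, -0.734, -0.1, 0, 0, 0, -1, 0.292, -0.734, -0.1, 0, 0, 0, -1, 0.292, -0.734, -0.1, 0, 0, 0, -1, 0.292, -0.734, -0.1, 0, 0, 0, -1, 0, 0, 0, 0, 0, 0, -1, 0, 0, 0, 0, 0, 0, -1])

```text
time: 10.1
ee_pos: [0.4609, -0.3054, 0.2306]
orientation: [-0.002, 0.285, 0.958, 0.0]
ft_force: [1.2, 1.0, -0.6]
finger_gap: 1.001
```

Call:
servo_tool(deltas=[0, 0, 0, 0, 0, 0, -1, 0, 0, 0, 0, 0, 0, -1])

```text
time: 10.3
ee_pos: [0.4629, -0.3038, 0.2302]
orientation: [-0.002, 0.283, 0.959, 0.0]
ft_force: [0.2, -0.5, -0.7]
finger_gap: 0.998
```

```bash
python3 - <<'E'
from plan import *
go([.4643,-.306,.20],jaw=57,per=.04)
T=wc('wrist');im=bot.grab_frame('wrist'); cv2.imwrite('pics/w4.png',im);np.save('w4.npy',T)
p=proj("wrist",[[.4643,-.3046,.104]],T)[0]; print(p)
x,y=p.astype(int); x0,y0=x-50,y-60
cv2.imwrite("pics/w4z.png",cv2.resize(im[y0:y0+100,x0:x0+100],None,fx=6,fy=6,interpolation=cv2.INTER_CUBIC)); print(x0,y0)
E
```

```text
t 10.3 p [ 0.4629 -0.3038  0.2302] jaw 57.15 gap 0.998 F [ 0.2 -0.5 -0.7] turn units [-0.001 -0.024  0.017]
[ 0.4643 -0.306   0.2   ] n 1 per row [-0.049 -0.022  0.604] total [-0.049 -0.022  0.604]
[277.90040166 203.1793072 ]
227 143
```

View pics/w4z.png

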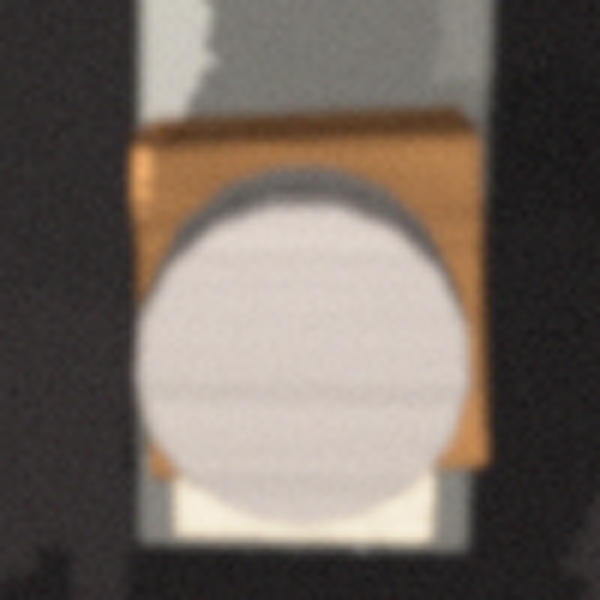

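```bash
python3 - <<'E'
from plan import *
T=np.load("w4.npy"); print(plane("wrist",[[277.4,203]],.104,T))
go([.4641,-.3046,.078],jaw=57,per=.03)
E
```

```text
[[ 0.46395663 -0.30485793  0.104     ]]
t 10.35 p [ 0.4628 -0.3039  0.2302] jaw 57.14 gap 0.997 F [-0.5 -0.   0.4] turn units [-0.002 -0.024  0.017]
[ 0.4641 -0.3046  0.078 ] n 6 per row [-0.005  0.     0.507] total [-3.000e-02  2.000e-03  3.044e+00]
```

Call:
servo_tool(deltas=[-0.005, 0, 0.507, 0, -0.02, 0, -1, -0.005, 0, 0.507, 0, 0, 0, -1, -0.005, 0, 0.507, 0, 0, 0, -1, -0.005, 0, 0.507, 0, 0, 0, -1, -0.005, 0, 0.507, 0, 0, 0, -1, -0.005, 0, 0.507, 0, 0, 0, -1, 0, 0, 0, 0, 0, 0, -1, 0, 0, 0, 0, 0, 0, -1])

```text
time: 11.15
ee_pos: [0.4633, -0.3055, 0.0785]
orientation: [-0.0, 0.284, 0.959, -0.0]
ft_force: [0.1, -0.2, -0.1]
finger_gap: 1.001
```

```bash
python3 - <<'E'
from plan import *
go([.4641,-.3046,.078],jaw=57,per=.03)
E
```

```text
t 11.15 p [ 0.4633 -0.3055  0.0785] jaw 57.05 gap 1.001 F [ 0.1 -0.2 -0.1] turn units [-0.005 -0.005  0.006]
[ 0.4641 -0.3046  0.078 ] n 1 per row [-0.004  0.025  0.009] total [-0.004  0.025  0.009]
```

Call:
servo_tool(deltas=[0, 0.02, 0.01, 0, 0, 0, -0.5, 0, 0, 0, 0, 0, 0, 0, 0, 0, 0, 0, 0, 0, 0.3, 0, 0, 0, 0, 0, 0, 0.5, 0, 0, 0, 0, 0, 0, 1, 0, 0, 0, 0, 0, 0, 1, 0, 0, 0, 0, 0, 0, 1])

```text
time: 11.85
ee_pos: [0.4643, -0.3053, 0.0796]
orientation: [0.001, 0.284, 0.959, -0.0]
ft_force: [-0.8, 1.6, 6.8]
finger_gap: 0.513
```

Call:
servo_tool(deltas=[0, 0, -0.1, 0, 0, 0, 1, 0, 0, -0.3, 0, 0, 0, 1, 0, 0, -0.6, 0, 0, 0, 1, 0, 0, -0.8, 0, 0, 0, 1, 0, 0, -0.6, 0, 0, 0, 1, 0, 0, 0, 0, 0, 0, 1, 0, 0, 0, 0, 0, 0, 1])

```text
time: 12.55
ee_pos: [0.4636, -0.305, 0.1987]
orientation: [0.001, 0.284, 0.959, -0.0]
ft_force: [-0.5, -0.5, -0.9]
finger_gap: 0.515
```

```bash
python3 - <<'E'
from plan import *
go([.5,-.05,.20],[.6335,.156,.20],jaw=57,per=.04)
T=wc('wrist');im=bot.grab_frame('wrist'); cv2.imwrite('pics/w5.png',im);np.save('w5.npy',T)
E
```

```text
t 12.55 p [ 0.4636 -0.305   0.1987] jaw 57.01 gap 0.515 F [-0.5 -0.5 -0.9] turn units [-0.003  0.009  0.001]
[ 0.5  -0.05  0.2 ] n 7 per row [ 0.31   0.668 -0.004] total [ 2.167  4.674 -0.026]
[0.6335 0.156  0.2   ] n 7 per row [0.001 0.701 0.   ] total [0.005 4.91  0.   ]
```

View pics/w5.png

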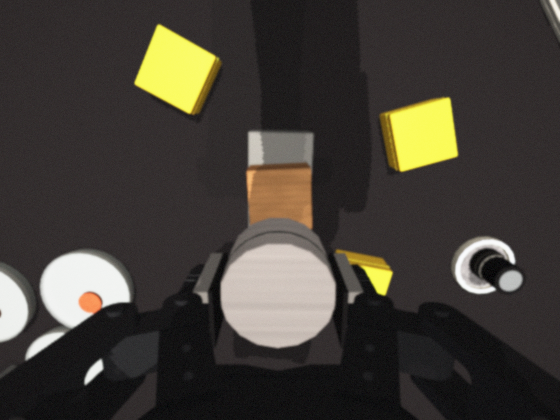

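Call:
servo_tool(deltas=[0.31, 0.668, 0, 0, 0, 0, 1, 0.31, 0.668, 0, 0, 0, 0, 1, 0.31, 0.668, 0, 0, 0, 0, 1, 0.31, 0.668, 0, 0, 0, 0, 1, 0.31, 0.668, 0, 0, 0, 0, 1, 0.31, 0.668, 0, 0, 0, 0, 1, 0.31, 0.668, 0, 0, 0, 0, 1, 0, 0.7, 0, 0, 0, 0, 1])

```text
time: 13.4
ee_pos: [0.516, -0.0182, 0.1961]
orientation: [-0.003, 0.284, 0.959, -0.001]
ft_force: [1.0, -0.4, -0.6]
finger_gap: 0.512
```

Call:
servo_tool(deltas=[0, 0.7, 0, 0, 0, 0, 1, 0, 0.7, 0, 0, 0, 0, 1, 0, 0.7, 0, 0, 0, 0, 1, 0, 0.7, 0, 0, 0, 0, 1, 0, 0.7, 0, 0, 0, 0, 1, 0, 0.7, 0, 0, 0, 0, 1, 0, 0, 0, 0, 0, 0, 1, 0, 0, 0, 0, 0, 0, 1])

```text
time: 14.2
ee_pos: [0.632, 0.156, 0.1953]
orientation: [-0.002, 0.283, 0.959, -0.002]
ft_force: [0.5, -0.1, -1.7]
finger_gap: 0.518
```

Call:
servo_tool(deltas=[0, 0, 0, 0, 0, 0, 1, 0, 0, 0, 0, 0, 0, 1])

```text
time: 14.4
ee_pos: [0.6327, 0.1538, 0.1972]
orientation: [-0.001, 0.285, 0.959, -0.001]
ft_force: [0.9, 0.3, -0.7]
finger_gap: 0.516
```

```bash
python3 - <<'E'
from plan import *
go([.6335,.156,.05],jaw=57,per=.04)
T=wc('wrist');im=bot.grab_frame('wrist'); cv2.imwrite('pics/w6.png',im);np.save('w6.npy',T)
print(proj("wrist",[[.6335,.1562,.011]],T))
print(proj("wrist",[[.6335,.1562,.011]],np.load("w6.npy")))
E
```

```text
t 14.4 p [0.6327 0.1538 0.1972] jaw 56.88 gap 0.516 F [ 0.9  0.3 -0.7] turn units [-0.016 -0.003 -0.014]
[0.6335 0.156  0.05  ] n 4 per row [0.002 0.012 0.736] total [0.01  0.046 2.945]
[[280.85569162 184.87304618]]
[[280.85569162 184.87304618]]
```

View pics/w6.png

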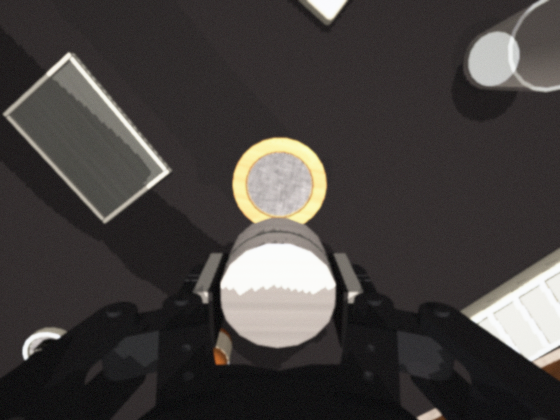

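Call:
servo_tool(deltas=[0.002, 0.01, 0.736, -0.015, 0, 0, 1, 0.002, 0.01, 0.736, 0, 0, 0, 1, 0.002, 0.01, 0.736, 0, 0, 0, 1, 0.002, 0.01, 0.736, 0, 0, 0, 1, 0, 0, 0, 0, 0, 0, 1, 0, 0, 0, 0, 0, 0, 1])

```text
time: 15.05
ee_pos: [0.6342, 0.1568, 0.0509]
orientation: [0.0, 0.284, 0.959, 0.0]
ft_force: [-0.5, -0.3, -0.4]
finger_gap: 0.515
```

```bash
python3 - <<'E'
from plan import *
go([.6335,.156,.0175],jaw=57,per=.04)
E
```

```text
t 15.05 p [0.6342 0.1568 0.0509] jaw 56.95 gap 0.515 F [-0.5 -0.3 -0.4] turn units [ 0.006 -0.001 -0.006]
[0.6335 0.156  0.0175] n 1 per row [ 0.002 -0.021  0.668] total [ 0.002 -0.021  0.668]
```

Call:
servo_tool(deltas=[0, -0.02, 0.4, 0, 0, 0, 1, 0, 0, 0.27, 0, 0, 0, 1, 0, 0, 0, 0, 0, 0, 1, 0, 0, 0, 0, 0, 0, 1])

```text
time: 15.45
ee_pos: [0.6343, 0.1569, 0.0181]
orientation: [0.001, 0.284, 0.959, 0.001]
ft_force: [0.1, 0.3, -1.0]
finger_gap: 0.515
```

Call:
servo_tool(deltas=[0, 0, 0.03, 0, 0, 0, 1, 0, 0, 0.02, 0, 0, 0, 1, 0, 0, 0, 0, 0, 0, 1])

```text
time: 15.75
ee_pos: [0.6344, 0.157, 0.0157]
orientation: [0.001, 0.284, 0.959, 0.001]
ft_force: [-1.0, -0.3, 5.2]
finger_gap: 0.516
```

Call:
servo_tool(deltas=[0, 0, 0, 0, 0, 0, 0.0, 0, 0, 0, 0, 0, 0, -0.2, 0, 0, 0, 0, 0, 0, -0.4, 0, 0, 0, 0, 0, 0, -0.5, 0, 0, 0, 0, 0, 0, -0.5, 0, 0, 0, 0, 0, 0, -0.5])

```text
time: 16.35
ee_pos: [0.6335, 0.1568, 0.0143]
orientation: [0.0, 0.284, 0.959, 0.001]
ft_force: [0.8, 0.1, 0.1]
finger_gap: 0.75
```

Call:
servo_tool(deltas=[0, 0, -0.3, 0, 0, 0, -0.5, 0, 0, -0.6, 0, 0, 0, -0.5, 0, 0, -0.9, 0, 0, 0, -0.5, 0, 0, -0.9, 0, 0, 0, -1, 0, 0, -0.9, 0, 0, 0, -1, 0, 0, 0, 0, 0, 0, -1, 0, 0, 0, 0, 0, 0, -1])

```text
time: 17.05
ee_pos: [0.6343, 0.1567, 0.197]
orientation: [0.002, 0.284, 0.959, 0.002]
ft_force: [-1.0, -0.1, -0.8]
finger_gap: 0.996
```

```bash
python3 - <<'E'
from plan import *
go([.5,-.05,.22],[.464,-.305,.22],jaw=60,per=.045)
T=wc('wrist');im=bot.grab_frame('wrist'); cv2.imwrite('pics/w7.png',im);np.save('w7.npy',T)
E
```

```text
t 17.05 p [0.6343 0.1567 0.197 ] jaw 57.0 gap 0.996 F [-1.  -0.1 -0.8] turn units [ 0.03   0.017 -0.349]
[ 0.5  -0.05  0.22] n 6 per row [ 0.043 -0.821 -0.077] total [ 0.258 -4.923 -0.46 ]
[ 0.464 -0.305  0.22 ] n 6 per row [-0.321 -0.796  0.   ] total [-1.926 -4.777  0.   ]
```

View pics/w7.png

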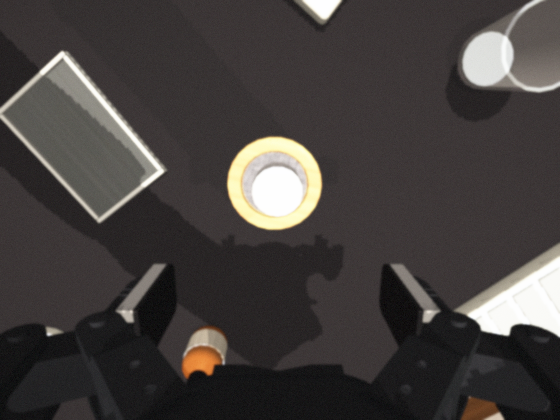

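```bash
python3 - <<'E'
from plan import *
T=np.load("w7.npy"); print(plane("wrist",[[277.3,191]],.040,T),plane("wrist",[[275,183]],.011,T))
go([.5,-.05,.22],[.464,-.305,.22],jaw=57,per=.045)
E
```

```text
[[0.63388105 0.15726746 0.04      ]] [[0.6315637  0.15619183 0.011     ]]
t 17.1 p [0.6331 0.1566 0.1952] jaw 57.0 gap 0.999 F [ 0.4 -0.6 -1. ] turn units [0.013 0.001 0.   ]
[ 0.5  -0.05  0.22] n 6 per row [-0.003 -0.819 -0.083] total [-0.018 -4.916 -0.497]
[ 0.464 -0.305  0.22 ] n 6 per row [-0.362 -0.778  0.   ] total [-2.174 -4.669  0.   ]
```

Call:
servo_tool(deltas=[0.0, -0.82, -0.077, 0, 0, 0, -1, 0.0, -0.82, -0.077, 0, 0, 0, -1, 0.0, -0.82, -0.077, 0, 0, 0, -1, 0.0, -0.82, -0.077, 0, 0, 0, -1, 0.0, -0.82, -0.077, 0, 0, 0, -1, 0.0, -0.82, -0.077, 0, 0, 0, -1, -0.361, -0.779, 0, 0, 0, 0, -1, -0.361, -0.779, 0, 0, 0, 0, -1])

```text
time: 17.9
ee_pos: [0.4855, -0.1355, 0.2162]
orientation: [-0.001, 0.284, 0.959, 0.001]
ft_force: [1.2, -0.4, -0.0]
finger_gap: 1.003
```

Call:
servo_tool(deltas=[-0.361, -0.779, 0, 0, 0, 0, -1, -0.361, -0.779, 0, 0, 0, 0, -1, -0.361, -0.779, 0, 0, 0, 0, -1, -0.361, -0.779, 0, 0, 0, 0, -1, 0, 0, 0, 0, 0, 0, -1, 0, 0, 0, 0, 0, 0, -1, 0, 0, 0, 0, 0, 0, -1])

```text
time: 18.6
ee_pos: [0.4628, -0.303, 0.2158]
orientation: [-0.001, 0.283, 0.959, 0.002]
ft_force: [0.6, -0.2, 0.1]
finger_gap: 1.0
```

```bash
python3 - <<'E'
from plan import *
go([.464,-.305,.20],jaw=57,per=.04)
T=wc('wrist');im=bot.grab_frame('wrist'); cv2.imwrite('pics/w8.png',im);np.save('w8.npy',T)
p=proj("wrist",[[.4643,-.3046,.07]],T)[0]; print(p)
x,y=p.astype(int); x0,y0=x-50,y-50
cv2.imwrite("pics/w8z.png",cv2.resize(im[y0:y0+100,x0:x0+100],None,fx=6,fy=6,interpolation=cv2.INTER_CUBIC)); print(x0,y0)
E
```

```text
t 18.6 p [ 0.4628 -0.303   0.2158] jaw 57.08 gap 1.0 F [ 0.6 -0.2  0.1] turn units [ 0.016 -0.018  0.01 ]
[ 0.464 -0.305  0.2  ] n 1 per row [-0.042 -0.021  0.317] total [-0.042 -0.021  0.317]
[276.78191982 197.84626693]
226 147
```

View pics/w8z.png

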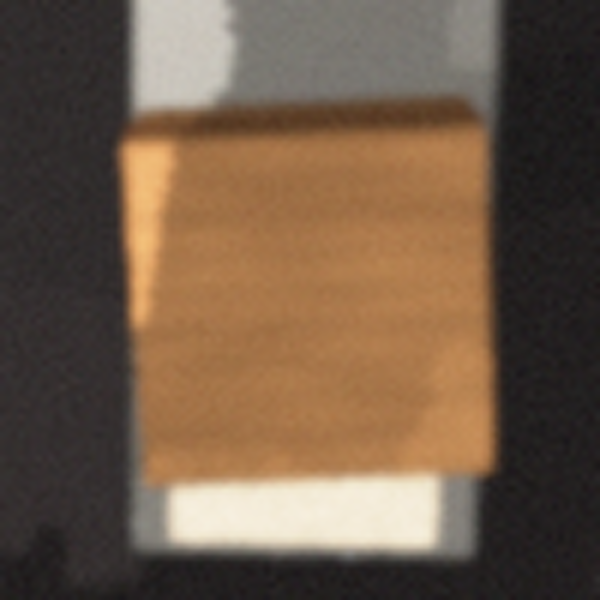

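```bash
python3 - <<'E'
from plan import *
T=np.load("w8.npy")
c=np.array([[121,140],[487,122],[495,472],[145,482]])/6.+[226,147]
P=plane("wrist",c,.07,T); print(np.round(P*1e3,1))
r=cv2.minAreaRect((P[:,:2]*1e3).astype(np.float32)); print(r, P.mean(0))
for a,b in ((0,1),(3,2),(0,3),(1,2)):
    d=P[b]-P[a]; print(np.degrees(np.arctan2(d[1],d[0])),np.linalg.norm(d))
s=np.array([[133,552],[477,552]])/6.+[226,147]; P=plane("wrist",s,.036,T);d=P[1]-P[0]; print(P,np.degrees(np.arctan2(d[1],d[0])),np.linalg.norm(d))
E
```

```text
[[ 430.3 -313.3   70. ]
 [ 456.  -268.8   70. ]
 [ 500.6 -294.8   70. ]
 [ 474.  -338.8   70. ]]
((465.3719482421875, -304.03936767578125), (51.394649505615234, 51.60015869140625), 59.754005432128906) [ 0.46523569 -0.30395022  0.07      ]
59.95060792907477 0.05136138713476486
58.832367554009195 0.051401305172551086
-30.284004659404854 0.05059714174148394
-30.24598970482095 0.05160015569132667
[[ 0.49109503 -0.35591588  0.036     ]
 [ 0.52208495 -0.30799988  0.036     ]] 57.10702007863033 0.05706415634195852
```

Call:
servo_tool(deltas=[-0.042, -0.02, 0, 0.01, -0.01, -0.3, -1, 0, 0, 0, 0, 0, 0, -1, 0, 0, 0, 0, 0, 0, -1])

```text
time: 18.95
ee_pos: [0.4646, -0.3055, 0.2168]
orientation: [0.001, 0.262, 0.965, 0.0]
ft_force: [0.9, 0.2, -0.1]
finger_gap: 0.999
```

```bash
python3 - <<'E'
from plan import *
go([.465,-.3042,.044],jaw=59.6,per=.03)
E
```

```text
t 18.95 p [ 0.4646 -0.3055  0.2168] jaw 59.63 gap 0.999 F [ 0.9  0.2 -0.1] turn units [0.003 0.007 0.004]
[ 0.465  -0.3042  0.044 ] n 6 per row [0.001 0.005 0.576] total [0.006 0.028 3.456]
```

Call:
servo_tool(deltas=[0, 0.005, 0.576, 0, 0, 0, -1, 0, 0.005, 0.576, 0, 0, 0, -1, 0, 0.005, 0.576, 0, 0, 0, -1, 0, 0.005, 0.576, 0, 0, 0, -1, 0, 0.005, 0.576, 0, 0, 0, -1, 0, 0, 0.5, 0, 0, 0, -1, 0, 0, 0, 0, 0, 0, -1, 0, 0, 0, 0, 0, 0, -1])

```text
time: 19.75
ee_pos: [0.4652, -0.3055, 0.0481]
orientation: [0.001, 0.262, 0.965, -0.0]
ft_force: [-0.4, -0.4, 1.1]
finger_gap: 1.0
```

```bash
python3 - <<'E'
from plan import *
go([.465,-.3042,.044],jaw=59.6,per=.03)
E
```

```text
t 19.75 p [ 0.4652 -0.3055  0.0481] jaw 59.58 gap 1.0 F [-0.4 -0.4  1.1] turn units [-0.     0.007 -0.002]
[ 0.465  -0.3042  0.044 ] n 1 per row [0.017 0.021 0.081] total [0.017 0.021 0.081]
```

Call:
servo_tool(deltas=[0.01, 0.02, 0.08, 0, 0, 0, -0.7, 0, 0, 0, 0, 0, 0, -0.4, 0, 0, 0, 0, 0, 0, -0.2, 0, 0, 0, 0, 0, 0, 0, 0, 0, 0, 0, 0, 0, 0.4, 0, 0, 0, 0, 0, 0, 1, 0, 0, 0, 0, 0, 0, 1, 0, 0, 0, 0, 0, 0, 1])

```text
time: 20.55
ee_pos: [0.4658, -0.3049, 0.0452]
orientation: [0.002, 0.262, 0.965, -0.0]
ft_force: [-0.7, 0.4, 6.0]
finger_gap: 0.598
```

Call:
servo_tool(deltas=[0, 0, -0.1, 0, 0, 0, 1, 0, 0, -0.3, 0, 0, 0, 1, 0, 0, -0.6, 0, 0, 0, 1, 0, 0, -0.8, 0, 0, 0, 1, 0, 0, -0.8, 0, 0, 0, 1, 0, 0, -0.6, 0, 0, 0, 1, 0, 0, 0, 0, 0, 0, 1])

```text
time: 21.25
ee_pos: [0.4672, -0.3064, 0.2087]
orientation: [0.005, 0.262, 0.965, -0.001]
ft_force: [0.9, -0.7, -0.9]
finger_gap: 0.593
```

```bash
python3 - <<'E'
from plan import *
go([.53,0,.20],[.463,.306,.20],per=.04,jaw=60)
T=wc('wrist');im=bot.grab_frame('wrist'); cv2.imwrite('pics/w9.png',im);np.save('w9.npy',T)
E
```

```text
t 21.25 p [ 0.4672 -0.3064  0.2087] jaw 59.57 gap 0.593 F [ 0.9 -0.7 -0.9] turn units [-0.001  0.072 -0.05 ]
[0.53 0.   0.2 ] n 8 per row [0.247 0.742 0.022] total [1.977 5.934 0.173]
[0.463 0.306 0.2  ] n 8 per row [0.528 0.579 0.   ] total [4.22 4.63 0.  ]
```

View pics/w9.png

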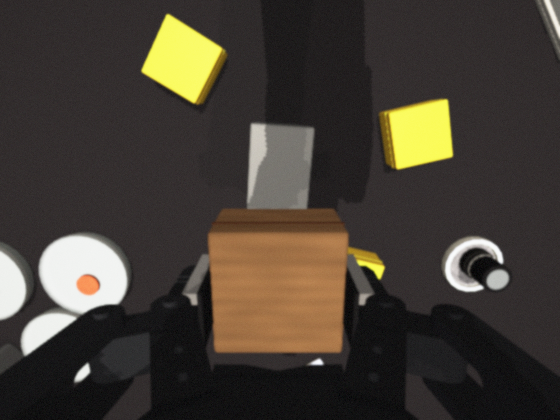

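Call:
servo_tool(deltas=[0.247, 0.742, 0.02, 0, 0, 0, 1, 0.247, 0.742, 0.02, 0, 0, 0, 1, 0.247, 0.742, 0.02, 0, 0, 0, 1, 0.247, 0.742, 0.02, 0, 0, 0, 1, 0.247, 0.742, 0.02, 0, 0, 0, 1, 0.247, 0.742, 0.02, 0, 0, 0, 1, 0.247, 0.742, 0.02, 0, 0, 0, 1, 0.247, 0.742, 0.02, 0, 0, 0, 1])

```text
time: 22.1
ee_pos: [0.529, 0.003, 0.1943]
orientation: [-0.001, 0.262, 0.965, -0.001]
ft_force: [0.7, -0.3, -1.2]
finger_gap: 0.6
```

Call:
servo_tool(deltas=[0.528, 0.579, 0, 0, 0, 0, 1, 0.528, 0.579, 0, 0, 0, 0, 1, 0.528, 0.579, 0, 0, 0, 0, 1, 0.528, 0.579, 0, 0, 0, 0, 1, 0.528, 0.579, 0, 0, 0, 0, 1, 0.528, 0.579, 0, 0, 0, 0, 1, 0.528, 0.579, 0, 0, 0, 0, 1, 0.4, 0.45, 0, 0, 0, 0, 1])

```text
time: 22.9
ee_pos: [0.4652, 0.3015, 0.1937]
orientation: [-0.001, 0.261, 0.965, -0.001]
ft_force: [1.1, 0.2, -0.6]
finger_gap: 0.594
```

Call:
servo_tool(deltas=[0, 0, 0, 0, 0, 0, 1, 0, 0, 0, 0, 0, 0, 1, 0, 0, 0, 0, 0, 0, 1])

```text
time: 23.2
ee_pos: [0.4673, 0.2973, 0.1945]
orientation: [0.0, 0.263, 0.965, -0.001]
ft_force: [-0.2, 0.4, -0.6]
finger_gap: 0.591
```

```bash
python3 - <<'E'
from plan import *
go([.463,.3064,.06],per=.04,jaw=60)
T=wc('wrist');im=bot.grab_frame('wrist'); cv2.imwrite('pics/w10.png',im);np.save('w10.npy',T)
print(proj("wrist",[[.463,.3064,.0225]],T))
E
```

```text
t 23.2 p [0.4673 0.2973 0.1945] jaw 59.47 gap 0.591 F [-0.2  0.4 -0.6] turn units [-0.017  0.011 -0.061]
[0.463  0.3064 0.06  ] n 4 per row [0.041 0.028 0.673] total [0.166 0.114 2.691]
[[284.39620475 179.42311486]]
```

View pics/w10.png

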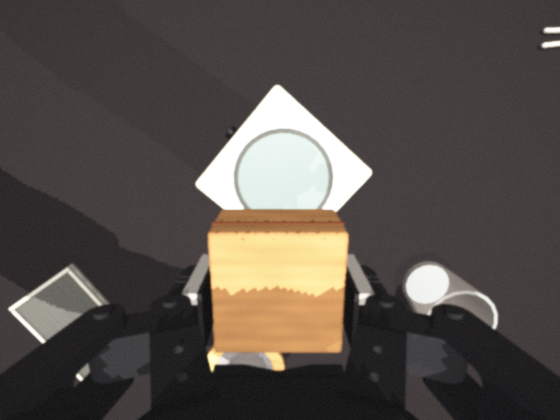

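Call:
servo_tool(deltas=[0.04, 0.028, 0.673, -0.015, 0.01, 0, 1, 0.04, 0.028, 0.673, 0, 0, 0, 1, 0.04, 0.028, 0.673, 0, 0, 0, 1, 0.04, 0.028, 0.673, 0, 0, 0, 1, 0, 0, 0, 0, 0, 0, 1, 0, 0, 0, 0, 0, 0, 1])

```text
time: 23.85
ee_pos: [0.464, 0.307, 0.0609]
orientation: [0.0, 0.263, 0.965, 0.0]
ft_force: [0.8, 0.1, -0.0]
finger_gap: 0.593
```

```bash
python3 - <<'E'
from plan import *
go([.463,.3064,.034],per=.04,jaw=59.5)
E
```

```text
t 23.85 p [0.464  0.307  0.0609] jaw 59.48 gap 0.593 F [ 0.8  0.1 -0. ] turn units [ 0.007  0.001 -0.002]
[0.463  0.3064 0.034 ] n 1 per row [ 0.011 -0.021  0.539] total [ 0.011 -0.021  0.539]
```

Call:
servo_tool(deltas=[0.01, -0.02, 0.3, 0, 0, 0, 1, 0, 0, 0.22, 0, 0, 0, 1, 0, 0, 0, 0, 0, 0, 1, 0, 0, 0, 0, 0, 0, 1])

```text
time: 24.25
ee_pos: [0.4633, 0.3078, 0.0357]
orientation: [0.001, 0.263, 0.965, 0.001]
ft_force: [0.1, 0.4, -0.4]
finger_gap: 0.597
```

Call:
servo_tool(deltas=[0, 0, 0.03, 0, 0, 0, 1, 0, 0, 0.02, 0, 0, 0, 1, 0, 0, 0, 0, 0, 0, 1])

```text
time: 24.55
ee_pos: [0.4627, 0.3078, 0.0325]
orientation: [0.0, 0.262, 0.965, 0.001]
ft_force: [0.1, 0.0, -0.9]
finger_gap: 0.597
```

Call:
servo_tool(deltas=[0, 0, 0.025, 0, 0, 0, 1, 0, 0, 0, 0, 0, 0, 1])

```text
time: 24.75
ee_pos: [0.4628, 0.3079, 0.0317]
orientation: [0.0, 0.262, 0.965, 0.001]
ft_force: [-0.8, -0.4, 4.4]
finger_gap: 0.601
```

Contact at 4 N; releasing and withdrawing upward.

Call:
servo_tool(deltas=[0, 0, 0, 0, 0, 0, -0.15, 0, 0, 0, 0, 0, 0, -0.3, 0, 0, 0, 0, 0, 0, -0.5, 0, 0, 0, 0, 0, 0, -0.7, 0, 0, 0, 0, 0, 0, -0.7, 0, 0, 0, 0, 0, 0, -0.7])

```text
time: 25.35
ee_pos: [0.4626, 0.3077, 0.0309]
orientation: [0.0, 0.262, 0.965, 0.001]
ft_force: [0.5, 0.3, -0.2]
finger_gap: 0.849
```

Call:
servo_tool(deltas=[0, 0, -0.3, 0, 0, 0, -0.7, 0, 0, -0.6, 0, 0, 0, -0.7, 0, 0, -0.9, 0, 0, 0, -1, 0, 0, -0.9, 0, 0, 0, -1, 0, 0, -0.8, 0, 0, 0, -1, 0, 0, 0, 0, 0, 0, -1, 0, 0, 0, 0, 0, 0, -1])

```text
time: 26.05
ee_pos: [0.4627, 0.3077, 0.2077]
orientation: [0.001, 0.262, 0.965, 0.002]
ft_force: [-1.5, -0.5, -0.3]
finger_gap: 0.999
```

```bash
python3 - <<'E'
from plan import *
go([.53,0,.22],[.464,-.305,.22],per=.045,jaw=59.5)
T=wc('wrist');im=bot.grab_frame('wrist'); cv2.imwrite('pics/w11.png',im);np.save('w11.npy',T)
print(proj("wrist",[[.463,.3064,.0225],[.463,.3064,.0565]],T))
E
```

```text
t 26.05 p [0.4627 0.3077 0.2077] jaw 59.59 gap 0.999 F [-1.5 -0.5 -0.3] turn units [0.033 0.006 0.01 ]
[0.53 0.   0.22] n 8 per row [-0.535 -0.577 -0.031] total [-4.284 -4.619 -0.246]
[ 0.464 -0.305  0.22 ] n 7 per row [-0.28  -0.847  0.   ] total [-1.959 -5.926  0.   ]
[[275.93953308 186.42716464]
 [275.89549504 194.48702401]]
```

View pics/w11.png

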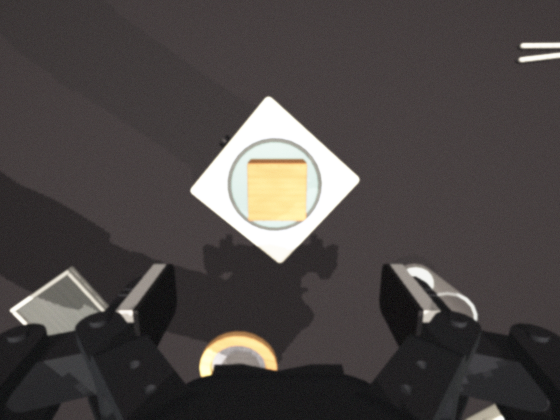

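Specimen box sits centred on the disc (top centre ~(277,191), disc ~(275,184), which agrees with its height). Back for the slide box.

Call:
servo_tool(deltas=[-0.535, -0.577, -0.03, 0, 0, 0, -1, -0.535, -0.577, -0.03, 0, 0, 0, -1, -0.535, -0.577, -0.03, 0, 0, 0, -1, -0.535, -0.577, -0.03, 0, 0, 0, -1, -0.535, -0.577, -0.03, 0, 0, 0, -1, -0.535, -0.577, -0.03, 0, 0, 0, -1, -0.535, -0.577, -0.03, 0, 0, 0, -1, -0.535, -0.577, -0.03, 0, 0, 0, -1])

```text
time: 26.9
ee_pos: [0.5289, -0.0015, 0.216]
orientation: [-0.001, 0.262, 0.965, 0.0]
ft_force: [0.1, 0.4, -0.3]
finger_gap: 1.0
```

Call:
servo_tool(deltas=[-0.28, -0.847, 0, 0, 0, 0.1, -1, -0.28, -0.847, 0, 0, 0, 0.2, -1, -0.28, -0.847, 0, 0, 0, 0, -1, -0.28, -0.847, 0, 0, 0, 0, -1, -0.28, -0.847, 0, 0, 0, 0, -1, -0.28, -0.847, 0, 0, 0, 0, -1, -0.28, -0.847, 0, 0, 0, 0, -1, 0, 0, 0, 0, 0, 0, -1])

```text
time: 27.7
ee_pos: [0.4497, -0.3101, 0.2157]
orientation: [-0.001, 0.289, 0.957, -0.001]
ft_force: [-0.5, 0.1, -0.5]
finger_gap: 0.999
```

Call:
servo_tool(deltas=[0, 0, 0, 0, 0, 0, -1, 0, 0, 0, 0, 0, 0, -1])

```text
time: 27.9
ee_pos: [0.454, -0.301, 0.2157]
orientation: [-0.001, 0.283, 0.959, 0.002]
ft_force: [-0.3, 0.3, -0.0]
finger_gap: 0.999
```

```bash
python3 - <<'E'
from plan import *
go([.464,-.305,.20],jaw=57,per=.04)
T=wc('wrist');im=bot.grab_frame('wrist'); cv2.imwrite('pics/w12.png',im);np.save('w12.npy',T)
p=proj("wrist",[[.4643,-.3046,.036]],T)[0]; print(p)
x,y=p.astype(int); x0,y0=x-75,y-75
cv2.imwrite("pics/w12z.png",cv2.resize(im[y0:y0+150,x0:x0+150],None,fx=4,fy=4,interpolation=cv2.INTER_CUBIC)); print(x0,y0)
E
```

```text
t 27.9 p [ 0.454  -0.301   0.2157] jaw 57.09 gap 0.999 F [-0.3  0.3 -0. ] turn units [ 0.021 -0.019  0.01 ]
[ 0.464 -0.305  0.2  ] n 1 per row [-0.212  0.042  0.315] total [-0.212  0.042  0.315]
[279.94901544 198.14295574]
204 123
```

View pics/w12z.png

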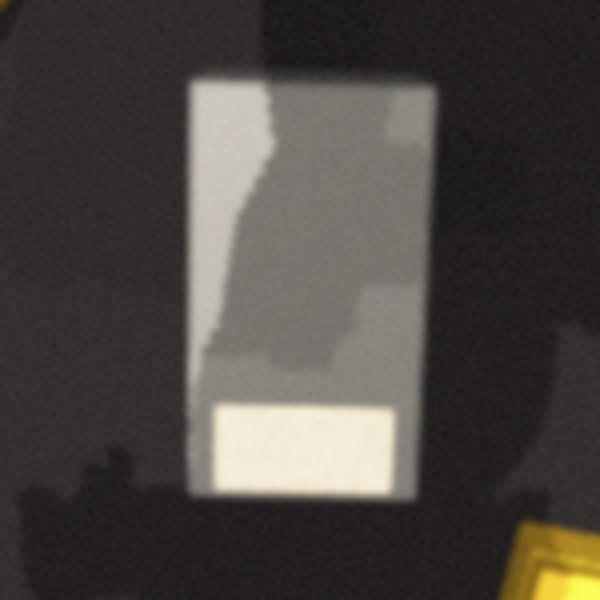

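```bash
python3 - <<'E'
from plan import *
T=np.load("w12.npy")
c=np.array([[190,84],[437,89],[416,498],[188,496]])/4.+[204,123]
P=plane("wrist",c,.036,T); print(np.round(P*1e3,1))
print(cv2.minAreaRect((P[:,:2]*1e3).astype(np.float32)), P.mean(0))
for a,b in ((0,1),(3,2),(0,3),(1,2)):
    d=P[b]-P[a]; print(np.degrees(np.arctan2(d[1],d[0])),np.linalg.norm(d))
m=P.mean(0); go([m[0],m[1],.15],[m[0],m[1],.007],jaw=56.5,per=.04)
E
```

```text
[[ 406.9 -298.8   36. ]
 [ 438.8 -251.6   36. ]
 [ 522.4 -308.5   36. ]
 [ 490.9 -356.2   36. ]]
((464.8164978027344, -303.888427734375), (57.102874755859375, 101.94982147216797), 55.74423599243164) [ 0.46471401 -0.30378561  0.036     ]
55.981748670691175 0.056994219000715954
56.55350371970061 0.057108590537505804
-34.31724894807215 0.10171361856957775
-34.255755825787844 0.10114322494525017
t 27.95 p [ 0.4543 -0.3007  0.216 ] jaw 57.15 gap 1.002 F [ 0.3  0.3 -0.4] turn units [ 0.021 -0.016  0.075]
[ 0.46471401 -0.30378561  0.15      ] n 2 per row [-0.103  0.032  0.66 ] total [-0.207  0.063  1.32 ]
[ 0.46471401 -0.30378561  0.007     ] n 4 per row [0.    0.    0.715] total [0.   0.   2.86]
```

Call:
servo_tool(deltas=[-0.1, 0.03, 0.66, 0.02, -0.015, 0.13, -1, -0.1, 0.03, 0.66, 0, 0, 0, -1, 0, 0, 0.6, 0, 0, 0, -1, 0, 0, 0.6, 0, 0, 0, -1, 0, 0, 0, 0, 0, 0, -1, 0, 0, 0, 0, 0, 0, -1])

```text
time: 28.55
ee_pos: [0.4646, -0.3048, 0.091]
orientation: [0.0, 0.292, 0.956, -0.0]
ft_force: [0.7, 0.8, 0.7]
finger_gap: 1.003
```

```bash
python3 - <<'E'
from plan import *
go([.4647,-.3038,.007],jaw=56.1,per=.03)
E
```

```text
t 28.55 p [ 0.4646 -0.3048  0.091 ] jaw 55.99 gap 1.003 F [0.7 0.8 0.7] turn units [-0.004  0.008 -0.013]
[ 0.4647 -0.3038  0.007 ] n 3 per row [0.003 0.006 0.56 ] total [0.01  0.017 1.68 ]
```

Call:
servo_tool(deltas=[0, 0.006, 0.5, 0, 0, 0, -1, 0, 0.006, 0.5, 0, 0, 0, -1, 0, 0.006, 0.4, 0, 0, 0, -1, 0, 0, 0.24, 0, 0, 0, -1, 0, 0, 0, 0, 0, 0, -1, 0, 0, 0, 0, 0, 0, -1])

```text
time: 29.15
ee_pos: [0.4657, -0.3058, 0.0101]
orientation: [0.002, 0.293, 0.956, -0.001]
ft_force: [-0.5, 0.8, 0.4]
finger_gap: 1.0
```

Call:
servo_tool(deltas=[0.02, 0.02, 0.04, 0, 0, 0, -0.8, 0, 0, 0, 0, 0, 0, -0.6, 0, 0, 0, 0, 0, 0, -0.4, 0, 0, 0, 0, 0, 0, -0.2, 0, 0, 0, 0, 0, 0, 0.3, 0, 0, 0, 0, 0, 0, 1, 0, 0, 0, 0, 0, 0, 1, 0, 0, 0, 0, 0, 0, 1])

```text
time: 29.95
ee_pos: [0.465, -0.3041, 0.0078]
orientation: [0.001, 0.293, 0.956, -0.001]
ft_force: [-0.3, -0.0, 4.9]
finger_gap: 0.663
```

Call:
servo_tool(deltas=[0, 0, -0.1, 0, 0, 0, 1, 0, 0, -0.3, 0, 0, 0, 1, 0, 0, -0.6, 0, 0, 0, 1, 0, 0, -0.8, 0, 0, 0, 1, 0, 0, -0.8, 0, 0, 0, 1, 0, 0, 0, 0, 0, 0, 1, 0, 0, 0, 0, 0, 0, 1])

```text
time: 30.65
ee_pos: [0.4648, -0.3038, 0.1383]
orientation: [0.002, 0.293, 0.956, -0.001]
ft_force: [0.3, -0.1, -3.5]
finger_gap: 0.666
```

```bash
python3 - <<'E'
from plan import *
go([.501,.026,.15],jaw=93.6,per=.04)
T=wc('wrist');im=bot.grab_frame('wrist'); cv2.imwrite('pics/w13.png',im);np.save('w13.npy',T)
im=bot.grab_frame('side'); cv2.imwrite('pics/s13.png',cv2.resize(im[200:400,200:400],None,fx=3,fy=3))
E
```

```text
t 30.65 p [ 0.4648 -0.3038  0.1383] jaw 55.89 gap 0.666 F [ 0.3 -0.1 -3.5] turn units [-0.012  0.028 -4.387]
[0.501 0.026 0.15 ] n 9 per row [-0.126  0.726 -0.026] total [-1.136  6.537 -0.234]
```

View pics/w13.png

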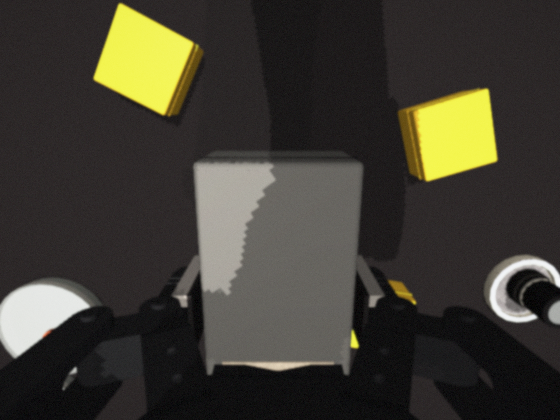

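View pics/s13.png

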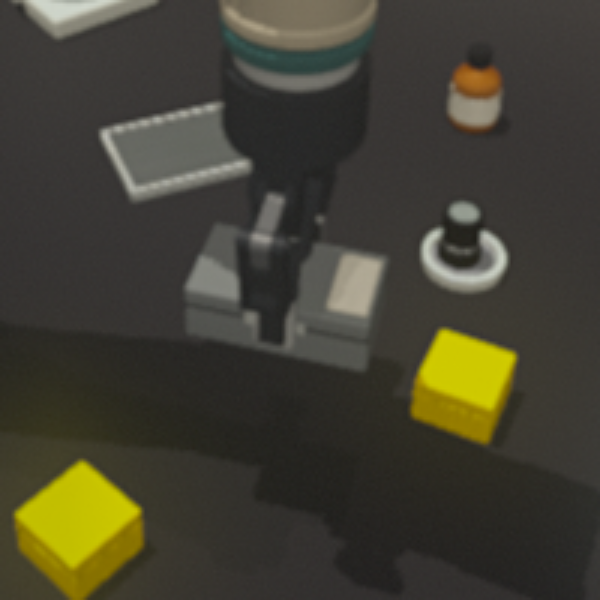

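Call:
servo_tool(deltas=[0, 0, -0.1, 0, 0, -0.73, 1, 0, 0, -0.1, 0, 0, -0.73, 1, 0, 0, 0, 0, 0, -0.73, 1, 0, 0, 0, 0, 0, -0.73, 1, 0, 0, 0, 0, 0, -0.73, 1, 0, 0, 0, 0, 0, -0.73, 1, 0, 0, 0, 0, 0, 0, 1])

```text
time: 31.45
ee_pos: [0.4633, -0.3031, 0.1453]
orientation: [-0.001, -0.031, 1.0, 0.0]
ft_force: [-0.8, 1.0, -2.3]
finger_gap: 0.668
```

```bash
python3 - <<'E'
from plan import *
go([.501,.026,.15],jaw=93.6,per=.04)
E
```

```text
t 31.45 p [ 0.4633 -0.3031  0.1453] jaw 93.53 gap 0.668 F [-0.8  1.  -2.3] turn units [ 0.003 -0.009 -0.008]
[0.501 0.026 0.15 ] n 9 per row [-0.13   0.725 -0.01 ] total [-1.166  6.522 -0.094]
```

Call:
servo_tool(deltas=[-0.13, 0.725, -0.01, 0, 0, 0, 1, -0.13, 0.725, -0.01, 0, 0, 0, 1, -0.13, 0.725, -0.01, 0, 0, 0, 1, -0.13, 0.725, -0.01, 0, 0, 0, 1, -0.13, 0.725, -0.01, 0, 0, 0, 1, -0.13, 0.725, -0.01, 0, 0, 0, 1, -0.13, 0.725, -0.01, 0, 0, 0, 1, -0.13, 0.725, -0.01, 0, 0, 0, 1])

```text
time: 32.25
ee_pos: [0.4978, -0.0095, 0.1495]
orientation: [-0.0, -0.029, 1.0, -0.001]
ft_force: [0.5, 0.5, -2.2]
finger_gap: 0.667
```

Call:
servo_tool(deltas=[-0.12, 0.5, 0, 0, 0, 0, 1, 0, 0.22, 0, 0, 0, 0, 1, 0, 0, 0, 0, 0, 0, 1, 0, 0, 0, 0, 0, 0, 1, 0, 0, 0, 0, 0, 0, 1])

```text
time: 32.75
ee_pos: [0.5019, 0.0231, 0.1502]
orientation: [0.0, -0.029, 1.0, -0.002]
ft_force: [-0.0, 0.1, -2.2]
finger_gap: 0.666
```

```bash
python3 - <<'E'
from plan import *
go([.501,.026,.05],jaw=93.6,per=.04)
T=wc('wrist');im=bot.grab_frame('wrist'); cv2.imwrite('pics/w14.png',im);np.save('w14.npy',T)
im=bot.grab_frame('top'); cv2.imwrite('pics/t14.png',cv2.resize(im[120:300,180:420],None,fx=3,fy=3))
u=np.array([np.cos(np.radians(3.6)),np.sin(np.radians(3.6))]);v=np.array([-u[1],u[0]]);c=np.array([.501,.026])
print(np.round(proj("wrist",[[*(c+a*.067*u+b*.044*v),.01] for a,b in((1,1),(1,-1),(-1,-1),(-1,1))],T),1))
E
```

```text
t 32.75 p [0.5019 0.0231 0.1502] jaw 93.32 gap 0.666 F [-0.   0.1 -2.2] turn units [-0.021  0.004 -0.032]
[0.501 0.026 0.05 ] n 3 per row [0.005 0.02  0.668] total [0.015 0.059 2.004]
[[331.5 268.6]
 [233.1 268.8]
 [226.5 113.4]
 [338.  113. ]]
```

View pics/w14.png

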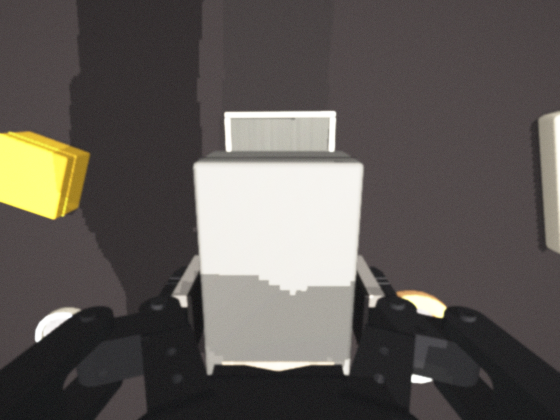

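View pics/t14.png

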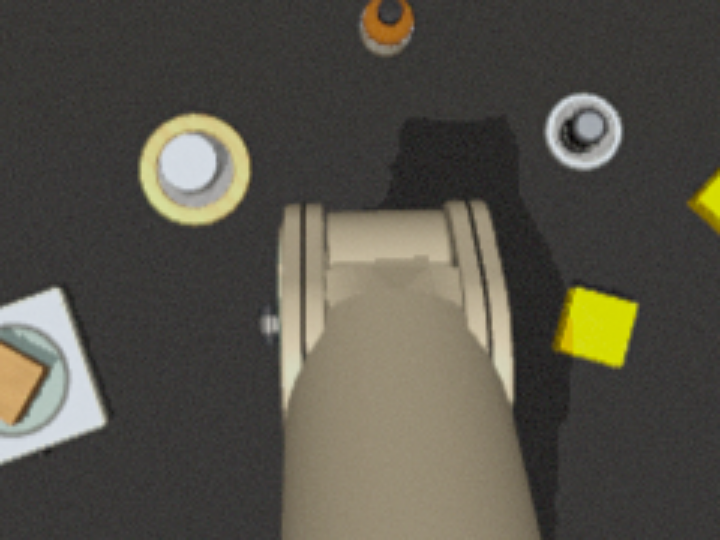

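Call:
servo_tool(deltas=[0, 0.02, 0.668, -0.02, 0, -0.03, 1, 0, 0.015, 0.668, 0, 0, 0, 1, 0, 0, 0.668, 0, 0, 0, 1, 0, 0, 0, 0, 0, 0, 1, 0, 0, 0, 0, 0, 0, 1])

```text
time: 33.35
ee_pos: [0.5021, 0.0262, 0.0503]
orientation: [0.0, -0.032, 0.999, 0.0]
ft_force: [-0.1, 0.3, -0.9]
finger_gap: 0.667
```

```bash
python3 - <<'E'
from plan import *
go([.501,.0255,.016],jaw=93.6,per=.04)
im=bot.grab_frame('side'); cv2.imwrite('pics/s15.png',cv2.resize(im[150:300,180:350],None,fx=4,fy=4))
E
```

```text
t 33.35 p [0.5021 0.0262 0.0503] jaw 93.7 gap 0.667 F [-0.1  0.3 -0.9] turn units [0.005 0.002 0.012]
[0.501  0.0255 0.016 ] n 1 per row [ 0.024 -0.012  0.685] total [ 0.024 -0.012  0.685]
```

View pics/s15.png

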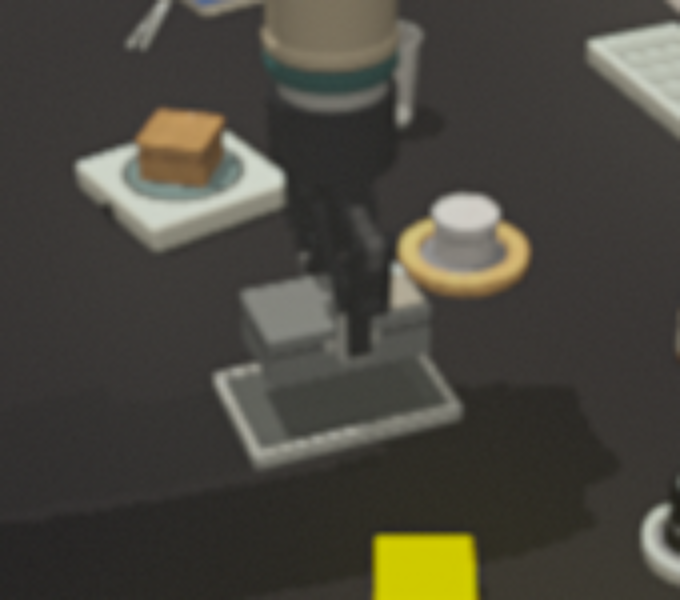

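Aligned over the tray, so I'll lower to just above the floor.

Call:
servo_tool(deltas=[0.02, -0.01, 0.35, 0, 0, 0, 1, 0, 0, 0.25, 0, 0, 0, 1, 0, 0, 0.08, 0, 0, 0, 1, 0, 0, 0, 0, 0, 0, 1, 0, 0, 0, 0, 0, 0, 1])

```text
time: 33.9
ee_pos: [0.5018, 0.0265, 0.0167]
orientation: [0.001, -0.033, 0.999, 0.001]
ft_force: [0.5, 0.4, -1.9]
finger_gap: 0.668
```

Call:
servo_tool(deltas=[0, 0, 0.03, 0, 0, 0, 1, 0, 0, 0.02, 0, 0, 0, 1, 0, 0, 0, 0, 0, 0, 1])

```text
time: 34.2
ee_pos: [0.5014, 0.0265, 0.0137]
orientation: [0.001, -0.033, 0.999, 0.001]
ft_force: [0.2, 0.8, -1.9]
finger_gap: 0.668
```

Call:
servo_tool(deltas=[0, 0, 0.025, 0, 0, 0, 1, 0, 0, 0, 0, 0, 0, 1])

```text
time: 34.4
ee_pos: [0.5015, 0.0265, 0.0133]
orientation: [0.001, -0.033, 0.999, 0.001]
ft_force: [-2.2, 0.0, 7.6]
finger_gap: 0.668
```

Call:
servo_tool(deltas=[0, 0, 0, 0, 0, 0, -0.3, 0, 0, 0, 0, 0, 0, -0.5, 0, 0, 0, 0, 0, 0, -0.7, 0, 0, 0, 0, 0, 0, -0.9, 0, 0, 0, 0, 0, 0, -1, 0, 0, 0, 0, 0, 0, -1])

```text
time: 35.0
ee_pos: [0.5013, 0.0265, 0.0123]
orientation: [0.001, -0.033, 0.999, 0.001]
ft_force: [-1.0, -0.5, 0.1]
finger_gap: 1.001
```

Call:
servo_tool(deltas=[0, 0, -0.3, 0, 0, 0, -1, 0, 0, -0.6, 0, 0, 0, -1, 0, 0, -0.9, 0, 0, 0, -1, 0, 0, -0.9, 0, 0, 0, -1, 0, 0, -0.9, 0, 0, 0, -1, 0, 0, -0.9, 0, 0, 0, -1, 0, 0, 0, 0, 0, 0, -1, 0, 0, 0, 0, 0, 0, -1])

```text
time: 35.8
ee_pos: [0.5014, 0.0264, 0.2384]
orientation: [0.002, -0.033, 0.999, 0.001]
ft_force: [-0.4, -1.1, -0.5]
finger_gap: 1.004
```

```bash
python3 - <<'E'
from plan import *
go([.4,-.25,.25],per=.045)
T=wc('wrist');im=bot.grab_frame('wrist'); cv2.imwrite('pics/w16.png',im);np.save('w16.npy',T)
im=bot.grab_frame('side'); cv2.imwrite('pics/s16.png',im)
E
```

```text
t 35.8 p [0.5014 0.0264 0.2384] jaw 93.8 gap 1.004 F [-0.4 -1.1 -0.5] turn units [ 0.009  0.024 -0.   ]
[ 0.4  -0.25  0.25] n 7 per row [ 0.341 -0.769 -0.033] total [ 2.39  -5.381 -0.232]
```

View pics/w16.png

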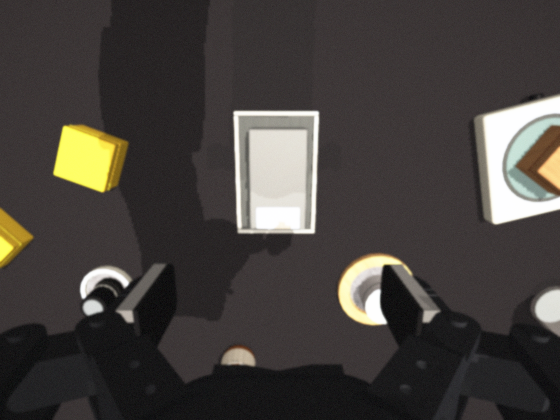

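View pics/s16.png

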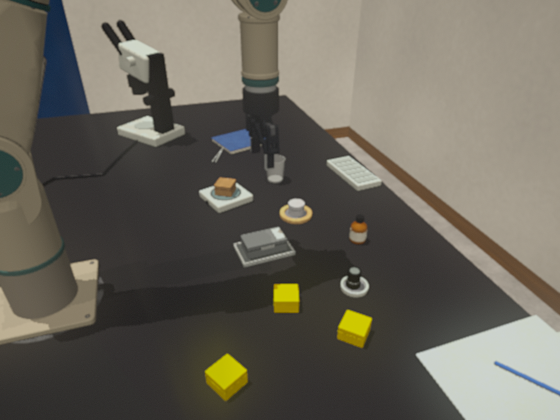

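All four are in place. I'll move the arm aside for one final measurement from the top camera.

Call:
servo_tool(deltas=[0.34, -0.77, -0.03, 0, 0, 0, -1, 0.34, -0.77, -0.03, 0, 0, 0, -1, 0.34, -0.77, -0.03, 0, 0, 0, -1, 0.34, -0.77, -0.03, 0, 0, 0, -1, 0.34, -0.77, -0.03, 0, 0, 0, -1, 0.34, -0.77, -0.03, 0, 0, 0, -1, 0.34, -0.77, -0.03, 0, 0, 0, -1, 0, 0, 0, 0, 0, 0, -1])

```text
time: 36.7
ee_pos: [0.3964, -0.2563, 0.2462]
orientation: [-0.001, -0.028, 1.0, -0.001]
ft_force: [-0.0, -0.2, 0.6]
finger_gap: 0.997
```

```bash
python3 - <<'E'
from h import *
im=bot.grab_frame('top'); cv2.imwrite('pics/t17.png',im)
cv2.imwrite('pics/t17a.png',cv2.resize(im[110:290,130:400],None,fx=2.9,fy=2.9,interpolation=cv2.INTER_CUBIC))
E
```

```text
(no output)
```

View pics/t17a.png

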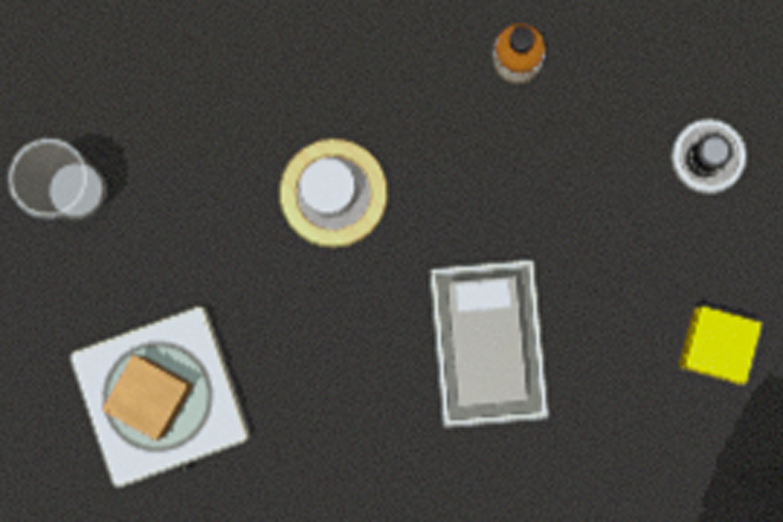

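```bash
python3 - <<'E'
from h import *
def P(x,y,z): return plane("top",[[x/2.9+130,y/2.9+110]],z)[0,:2]*1e3
pl=dict(eye=(656.2,-168.5),tin=(633.5,156.2),spec=(463.2,306.5),slide=(500.8,25.8))
px=dict(eye=(714,150,.048),tin=(327,185,.040),spec=(149,397,.0565),slide=(489,341,.0415))
for k in pl:
    q=P(*px[k]); print(k,np.round(q,1),"off",round(np.hypot(*(q-pl[k])),1))
a=cv2.imread("pics/top0.png").astype(int);b=cv2.imread("pics/t17.png").astype(int)
for n,(x0,x1,y0,y1) in dict(drop=(298,322,115,142),beak=(130,170,155,190)).items():
    print(n,np.abs(a-b)[y0:y1,x0:x1].mean())
E
```

```text
eye [ 653.8 -165.7] off 3.7
tin [635. 157.] off 1.7
spec [462.7 304. ] off 2.5
slide [500.8  25.3] off 0.5
drop 3.163065843621399
beak 2.783095238095238
```

```bash
python3 -c "
from rig import bot
print(bot.close_job(), bot.state()['time'])"
```

```text
the job is handed in; nothing more can be done
the job is handed in; nothing more can be done
```

I took the stack apart from the top and set each thing upright in its own place. I handed the job in just after 36.7 s of robot time, with the arm clear of everything.

The last top view gave these distances from the middle of each place:

| Thing | Place | Off centre | Limit |
|---|---|---|---|
| Eyepiece | ring holder | 3.7 mm | 12 mm |
| Tin | wooden dish | 1.7 mm | 13 mm |
| Specimen box | glass disc | 2.5 mm | 15 mm |
| Slide box | steel tray | 0.5 mm | 18 mm |

- **Upright:** in the last side and top pictures all four look upright and seated. I judged this and the resting heights by eye, since the cameras give no depth.
- **Bystanders:** the dropper bottle and the beaker look unmoved when the first and last top pictures are compared. The mean difference over each is about 3 grey levels, which I took for camera noise.
- **Forces:** the highest I read was 7.6 N, when the slide box touched the tray floor.

No check failed. The eyepiece's offset also came out at about 4 mm from the wrist camera.

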